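# Close the tins and block them tight in the transit case

### The arm

A 6-joint arm with a two-finger parallel gripper is mounted at the origin on the work surface. World frame = base frame: x ahead of the robot, y to its left, z up, the work surface at z = 0. Lengths are in m, angles in rad, forces in N, time in s.
With the tool pointing down it reaches from about 0.275 to 0.825 m from the base axis. Payload 4.9 kg.
Tool frame: the origin (TCP) lies on the centre line of the jaws, within the pads' length; the fingertips stand 25 mm ahead of it and the grasp point (between the pads) lies 6 mm ahead of it (env.finger_overhang is the distance from the TCP to the fingertips, in m); y points along the fingers, x is the direction in which the jaws open and shut, and the axes are right-handed (so a half turn about y gives the same grasp; the last joint's range is limited). The gripper opens to 85 mm and grips with 20 to 120 N. Pads are 22 mm wide; open, the fingers measure 114 mm over their backs; the gripper's body (76 mm by 85 mm) begins 54 mm behind the grasp point. The pads swing forward as they close: fully open they stand 13 mm farther back than shut.
Start: joints at [1.091, 0.326, -0.193, 1.052, 0, 1.437], TCP at [0.186, 0.517, 0.256] pointing down, gripper open.
Joint ranges: [-2.65, 2.65], [-0.97, 1.79], [-1.3, 1.35], [-1.93, 2.1], [-1.47, 1.37], [-3.14, 3.14]. Speed limits (rad/s): [2.57, 2.57, 3.14, 3.14, 3.14, 3.14].

### API

Orientations are given as a 3x3 rotation matrix whose columns are the frame's x, y, z axes.
In Python, from rig import env, vision gives the robot as it stands.
- The arm moves only by the tool step_arm, never from a script. Its argument "series" is a list of rows, each a list of 6 numbers: the shift along the tool's x, y, z in m, then the turn, a rotation vector about the tool's x, y, z in degrees. A call has 1 to 5 rows; each row shifts and turns the pose as measured when the row begins, along the tool's axes as they then stand; what a row does not reach is not made up. A row lasts 1/8 s, in which the tool goes at most 62.5 mm and 10.7 degrees, less where a joint would pass 70% of its speed; a pose out of reach is approached as far as the arm can. A call with a gripper value outside its range is refused whole. "hand" is the opening, from 0 (shut) to 1 (fully open), set as the call begins (left out, the last holds). The fingers move at their own pace and stop on an object; "force" is the grip in N (left out, the last holds). Time passes only in rows, so rows that do not move let the fingers close. It gives the time, the measured TCP pose, the force and the opening at its end, in the units of the state.
- env.get_state(): the state, without advancing time (a new reading comes with each control period).
- vision.grab_frame(name): name is "scene" or "top" or "wrist"; returns a dict with "pixels" (420x560x3 uint8, red, green, blue), "intrinsics" (3x3 intrinsics, pixels), "R" (3x3) and "t" (3): a world point X has camera coordinates R X + t. Camera axes: x right, y down, z forward; pixel columns grow to the right and rows downward; lengths in m; the calibration is good to about 2 mm. A picture is of the moment at which its call begins. There is no depth.
- env.hand_in(): hands the job in, once; it reports no verdict.
The state is a dict: "t": time; "qpos": joint angles; "qvel": joint speeds; "joint_torque": joint torques, N m; "position": TCP position; "tool_rot": TCP orientation; "contact_force": force on the tool from outside, world axes, zero at the start; "torque": the same for the moment, N m; "width": finger opening in m.
Only numpy, scipy, OpenCV 4.12 (cv2) and the standard library are available. Lean on these libraries where they do the work, as an engineer would, in place of code of your own. Each camera call takes 0.05 s, during which the arm holds its last target. There are 200 camera calls.

### The job

Get these tins ready for the courier: press every tin's black cap fully home and stand each tin upright on the floor of a pocket of its own in the transit case. Fill the gap left in each tin's pocket with the one wooden block that fits it closely, standing right down on the pocket floor beside the tin so that nothing can shift; blocks that fit no tin here may stay on the bench, and the loupe, pen, weight and tweezers are to be left alone.

Things in the scene. Friction and masses are not known exactly. Their poses are not given: they have to be found in the camera images.
- case: Open plywood transit case, fixed, 170 (its x) x 244 (its y) x 44 mm high. 2 foam ribs part it into 3 equal pockets, 142 (x) x 52 (y) mm, centred at x = 0, y = -82, 0, +82 mm; outer walls 14 thick. Mouths are bevelled, 4 mm wider on each side at the top, over the top 8 mm. Wall and rib tops 44 mm, pocket floors 8 mm above the origin: centre of the underside on the bench, z up.
- tin0: Closed rectangular aluminium tin, 60 long (its x) x 46 wide (its y) x 68 mm high, 0.3 kg, upright on the bench at the start, with a round black push cap on top. Origin: centre of its underside, z up. Either end may lead. May be absent. Its partner, the block that fills the rest of its pocket, is block0.
- tin1: Closed rectangular aluminium tin, 78 long (its x) x 46 wide (its y) x 68 mm high, 0.3 kg, upright on the bench at the start, with a round black push cap on top. Origin: centre of its underside, z up. Either end may lead. May be absent. Its partner, the block that fills the rest of its pocket, is block1.
- tin2: Closed rectangular aluminium tin, 96 long (its x) x 46 wide (its y) x 68 mm high, 0.3 kg, upright on the bench at the start, with a round black push cap on top. Origin: centre of its underside, z up. Either end may lead. May be absent. Its partner, the block that fills the rest of its pocket, is block2.
- cap0 (a joint): Push cap of tin0: black disc of 36 mm diameter at the middle of the tin's top, sliding straight down into it. 0 = standing 16 mm proud of the tin's top, 0.012 m = fully home, standing 4 mm proud. Moves when pressed with more than about 5 N and stays where it is left.
- cap1 (a joint): Push cap of tin1: black disc of 36 mm diameter at the middle of the tin's top, sliding straight down into it. 0 = standing 16 mm proud of the tin's top, 0.012 m = fully home, standing 4 mm proud. Moves when pressed with more than about 5 N and stays where it is left.
- cap2 (a joint): Push cap of tin2: black disc of 36 mm diameter at the middle of the tin's top, sliding straight down into it. 0 = standing 16 mm proud of the tin's top, 0.012 m = fully home, standing 4 mm proud. Moves when pressed with more than about 5 N and stays where it is left.
- block0: Plain beech packing block, 74 long (its x) x 46 wide (its y) x 68 mm high, standing upright on the bench at the start. Origin: centre of its underside, z up; either way round or up is the same. Fills the rest of a pocket that holds tin0 (60 mm long), with 8 mm of play in all.
- block1: Plain beech packing block, 56 long (its x) x 46 wide (its y) x 68 mm high, standing upright on the bench at the start. Origin: centre of its underside, z up; either way round or up is the same. Fills the rest of a pocket that holds tin1 (78 mm long), with 8 mm of play in all.
- block2: Plain beech packing block, 38 long (its x) x 46 wide (its y) x 68 mm high, standing upright on the bench at the start. Origin: centre of its underside, z up; either way round or up is the same. Fills the rest of a pocket that holds tin2 (96 mm long), with 8 mm of play in all.
- block3: Plain beech packing block, 112 long (its x) x 46 wide (its y) x 68 mm high, standing upright on the bench at the start. Origin: centre of its underside, z up; either way round or up is the same. A spare, too long for the gap beside any tin.
- loupe: Bystander: loupe standing upright, black and steel cylinder 48 mm across, 42 mm high; origin at the centre of its foot. Leave alone.
- pen: Bystander: black pen lying on the bench, 135 x 10 x 10 mm along its x; origin under its middle. Leave alone.
- weight: Bystander: brass balance weight, 44 mm across, 56 mm high; origin at the centre of its foot. Leave alone.
- tweezers: Bystander: steel tweezers lying along their x, 130 x 18 x 4 mm; origin under the middle. Leave alone.
There are look-alikes about, which are no part of the job. What is shaped like the block0 but purple or red is not meant.

How it is judged:
At the end, for the whole second after the job is handed in: Each tin present: cap home (joint over 9.5 mm), upright within 0.1 rad, underside within 5 mm of a pocket floor; its matching block in line with it (centres within 78 mm along, 12 mm across the tin), upright within 0.1 rad either way up, as low as the tin within 6 mm; tins at rest (z of each of tin0, tin1, tin2 in the frame of case below 0.013 m and x of tin0 in the frame of case between -0.07 and 0.07 m and y of tin0 in the frame of case between -0.11 and 0.11 m and linear speed of each of tin0, tin1, tin2 below 0.02 m/s and angle between each of tin0, tin1, tin2's own z axis and vertical below 0.1 rad and value of joint each of cap0, cap1, cap2 above 0.0095 m and x of block0 in the frame of tin0 between -0.078 and 0.078 m and y of block0 in the frame of tin0 between -0.012 and 0.012 m and angle between the z axis of block0 and the z axis of tin0, either way round below 0.1 rad and z of block0 in the frame of tin0 between -0.006 and 0.073 m and (z of block0 in the frame of tin0 below 0.006 m or z of block0 in the frame of tin0 above 0.062 m) and x of tin1 in the frame of case between -0.07 and 0.07 m and y of tin1 in the frame of case between -0.11 and 0.11 m and x of block1 in the frame of tin1 between -0.078 and 0.078 m and y of block1 in the frame of tin1 between -0.012 and 0.012 m and angle between the z axis of block1 and the z axis of tin1, either way round below 0.1 rad and z of block1 in the frame of tin1 between -0.006 and 0.073 m and (z of block1 in the frame of tin1 below 0.006 m or z of block1 in the frame of tin1 above 0.062 m) and x of tin2 in the frame of case between -0.07 and 0.07 m and y of tin2 in the frame of case between -0.11 and 0.11 m and x of block2 in the frame of tin2 between -0.078 and 0.078 m and y of block2 in the frame of tin2 between -0.012 and 0.012 m and angle between the z axis of block2 and the z axis of tin2, either way round below 0.1 rad and z of block2 in the frame of tin2 between -0.006 and 0.073 m and (z of block2 in the frame of tin2 below 0.006 m or z of block2 in the frame of tin2 above 0.062 m)); the robot touches nothing.
It fails at once if the loupe is moved by more than 40 mm (distance of loupe from where it was at the start of the episode above 0.04 m).
It fails at once if the pen is moved by more than 40 mm (distance of pen from where it was at the start of the episode above 0.04 m).
It fails at once if the weight is moved by more than 40 mm (distance of weight from where it was at the start of the episode above 0.04 m).
It fails at once if the tweezers is moved by more than 40 mm (distance of tweezers from where it was at the start of the episode above 0.04 m).
Of tin0, tin1, tin2 only 2 to 3 are there at a start; the rules pass over those that are not, and their reading is None.
At some moment in a run one of tin0, tin1, tin2, block0, block1, block2, block3 may be knocked a few centimetres aside while the robot is not near it.
Once in a run the grip may slacken for a moment while it holds something.
It also fails if it takes over 210 s, if anything falls off the work surface, if the arm or the gripper's body presses on something with over 40 N, if the wrist force passes 120 N, or if a joint passes its speed limit or range.

## Working session

There is one attempt and no reset: what is moved stays moved. The work goes in short steps, Python scripts to look and compute and a tool call to move; the robot and the scene stay as the last step left them, time stands still between calls to the robot, and variables do not carry over. Pictures are saved under pics/ and viewed, about 12 in all and at most 16, crops included, and the job is handed in when it is done.

Besides the shell and the picture viewer there is one more tool, called after "Emit:" in YAML: its name, and indented under it one key for each argument. step_arm: Moves the arm, as the interface text tells. Its arguments: {"type":"object","properties":{"series":{"type":"array","items":{"type":"array","items":{"type":"number"}}},"hand":{"type":"number"},"force":{"type":"number"}},"required":["series"]}

```bash
mkdir -p pics; cat > h.py <<'E'
import numpy as np, cv2
from rig import env, vision
def grab(n,f=None,crop=None,s=1):
    d=vision.grab_frame(n); p=d["pixels"][:,:,::-1].copy()
    np.savez(f"cam_{n}.npz",K=d["intrinsics"],R=d["R"],t=d["t"]); cv2.imwrite(f"pics/last_{n}.png",p)
    if crop: x0,y0,x1,y1=crop; p=p[y0:y1,x0:x1]
    if s!=1: p=cv2.resize(p,None,fx=s,fy=s,interpolation=cv2.INTER_CUBIC)
    if f: cv2.imwrite(f"pics/{f}.png",p)
    return d
def w(n,u,v,z):
    c=np.load(f"cam_{n}.npz"); r=c["R"].T@np.linalg.inv(c["K"])@[u,v,1.]; o=-c["R"].T@c["t"]
    return o+r*(z-o[2])/r[2]
def px(n,X):
    c=np.load(f"cam_{n}.npz"); p=c["K"]@(c["R"]@np.array(X)+c["t"]); return p[:2]/p[2]
E
python3 - <<'E'
from h import *
grab("top","top0",s=1.4); grab("scene","scene0",s=1.4)
s=env.get_state(); print(s)
for n in("top","scene"):
    c=np.load(f"cam_{n}.npz"); print(n,-c["R"].T@c["t"],c["K"][0],c["R"])
E
```

```text
{'t': 0.1, 'qpos': array([ 1.09078549e+00,  3.26841536e-01, -1.93479848e-01,  1.05199853e+00,
        9.16663609e-06,  1.43660243e+00]), 'qvel': array([-0.00112651, -0.00170219,  0.00232568, -0.00103791,  0.00081297,
       -0.00074348]), 'joint_torque': array([ 6.31387429e-04, -4.44239902e+01,  2.63037890e+01,  7.86186982e-03,
       -2.00670074e-04,  7.81119127e-06]), 'position': array([0.18619192, 0.51701755, 0.25559701]), 'tool_rot': array([[ 3.38964834e-01, -7.11706516e-04, -9.40798775e-01],
       [ 9.40797835e-01, -1.34717405e-03,  3.38965514e-01],
       [-1.50866366e-03, -9.99998839e-01,  2.12927320e-04]]), 'contact_force': array([ 0.50654243, -0.48570336,  0.59236986]), 'torque': array([-0.02814506, -0.06202754,  0.06354302]), 'width': 0.08528993372382183}
top [4.54296799e-01 6.43410169e-04 1.21874311e+00] [455.18017495   0.         278.20490279] [[-2.54954524e-02 -9.99674340e-01 -1.09397007e-03]
 [-9.97929637e-01  2.55155619e-02 -5.90372352e-02]
 [ 5.90459223e-02 -4.13475857e-04 -9.98255182e-01]]
scene [ 1.01562447 -0.27364329  0.71195407] [391.81712202   0.         281.67384183] [[ 0.49622567  0.86816174  0.00743522]
 [ 0.64863929 -0.36503091 -0.66784692]
 [-0.57708506  0.33622556 -0.74426152]]
```

View pics/top0.png

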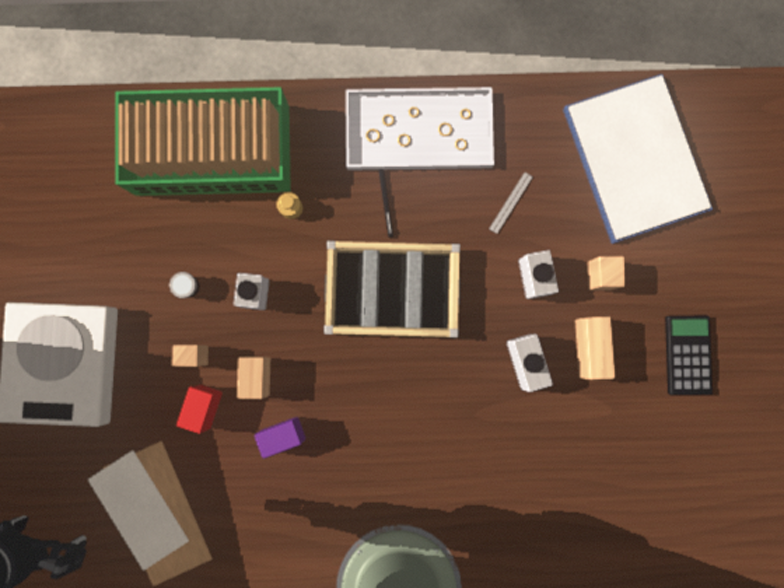

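View pics/scene0.png

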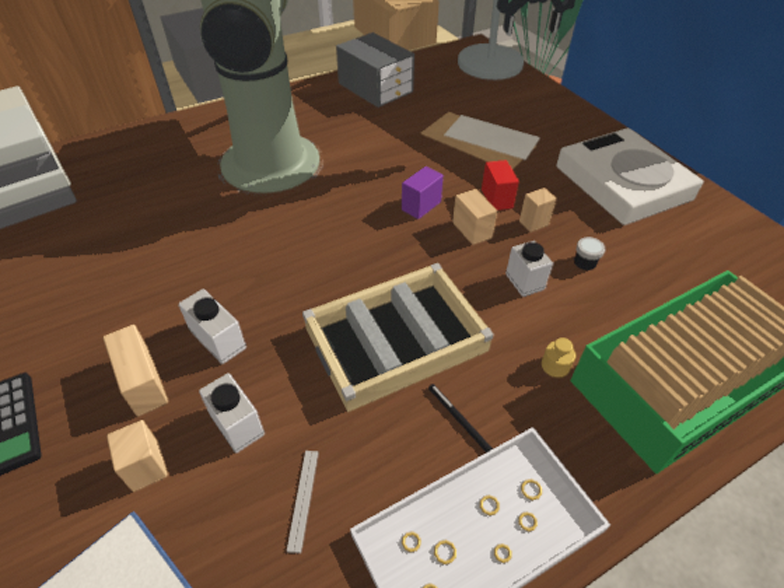

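```bash
python3 - <<'E'
import cv2
p=cv2.imread("pics/last_top.png")
for n,(x,y) in {"L":(112,185),"R":(352,170)}.items():
    c=cv2.resize(p[y:y+117,x:x+120],None,fx=5,fy=5,interpolation=cv2.INTER_CUBIC)
    for i in range(0,120,20):
        cv2.putText(c,str(x+i),(i*5,8),0,.35,(0,255,255)); cv2.putText(c,str(y+i),(0,i*5+4),0,.35,(0,255,255)); cv2.line(c,(i*5,0),(i*5,600),(0,255,255),1) if 0 else None
    cv2.imwrite(f"pics/c{n}.png",c)
E
```

```text
(no output)
```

View pics/cL.png

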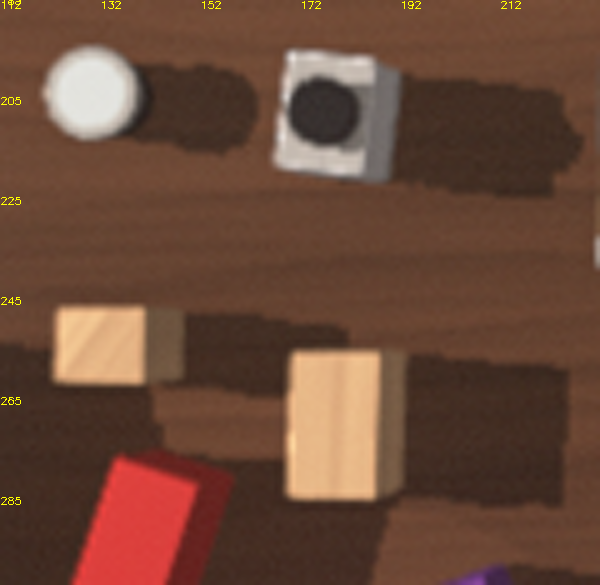

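View pics/cR.png

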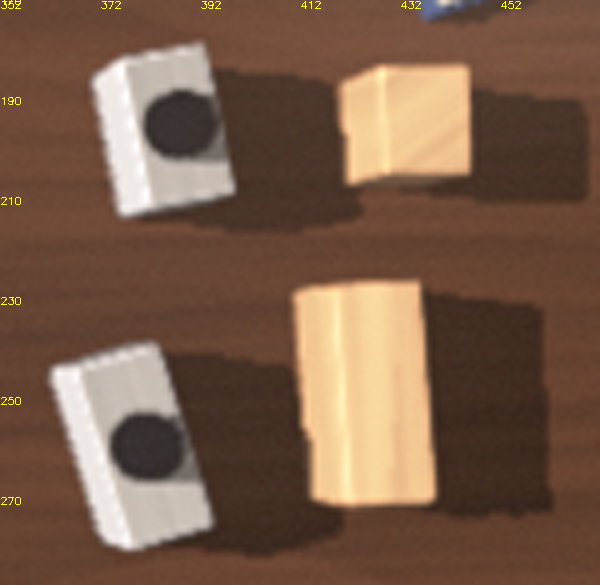

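```bash
python3 - <<'E'
from h import *
O={"tL":(112,185,[(288,50),(375,58),(362,176),(275,163)]),"bS":(112,185,[(56,306),(145,306),(145,384),(54,384)]),
"bM":(112,185,[(288,350),(380,350),(378,499),(287,498)]),"tA":(352,170,[(125,58),(204,43),(235,192),(155,210)]),
"bU":(352,170,[(388,68),(470,66),(470,174),(388,179)]),"tB":(352,170,[(80,362),(157,342),(212,524),(132,548)]),
"bB":(352,170,[(342,286),(420,280),(436,501),(350,505)])}
def rep(n,P):
    c=P.mean(0); e1=((P[1]-P[0])+(P[2]-P[3]))/2; e2=((P[3]-P[0])+(P[2]-P[1]))/2
    L=(e1,e2) 
    print(n,c.round(4),*[(round(np.linalg.norm(e)*1e3,1),round(np.degrees(np.arctan2(e[1],e[0]))%180,1)) for e in L])
for n,(x,y,C) in O.items():
    rep(n,np.array([w("top",(a+.5)/5-.5+x,(b+.5)/5-.5+y,.068)[:2] for a,b in C]))
rep("case",np.array([w("top",a/1.4,b/1.4,.044)[:2] for a,b in [(327,243),(459,246),(457,335),(325,334)]]))
for n,u,v in (("pen",383,172),("pen",391,234),("twz",528,177),("twz",494,230),("weight",288,208),("loupe",183,285)): print(n,w("top",u/1.4,v/1.4,.03 if n in("weight","loupe") else .005))
E
```

```text
tL [0.5599 0.2571] (np.float64(44.5), np.float64(81.6)) (np.float64(59.1), np.float64(172.9))
bS [0.4447 0.372 ] (np.float64(45.4), np.float64(88.5)) (np.float64(39.2), np.float64(178.9))
bM [0.402  0.2549] (np.float64(46.1), np.float64(88.2)) (np.float64(74.4), np.float64(178.7))
tA [ 0.5773 -0.279 ] (np.float64(41.4), np.float64(100.3)) (np.float64(78.2), np.float64(9.2))
bU [ 0.576  -0.4057] (np.float64(41.7), np.float64(91.0)) (np.float64(55.9), np.float64(177.4))
tB [ 0.4168 -0.2553] (np.float64(41.2), np.float64(104.1)) (np.float64(95.9), np.float64(14.1))
bB [ 0.4393 -0.3782] (np.float64(41.5), np.float64(92.0)) (np.float64(110.8), np.float64(0.5))
case [ 0.556  -0.0053] (np.float64(244.2), np.float64(87.7)) (np.float64(167.1), np.float64(177.3))
pen [0.78713053 0.0060209  0.005     ]
pen [ 0.66595407 -0.00633401  0.005     ]
twz [ 0.77011865 -0.27360696  0.005     ]
twz [ 0.66861935 -0.2043629   0.005     ]
weight [0.71603208 0.18676569 0.03      ]
loupe [0.57528695 0.38576048 0.03      ]
```

```bash
cat >> h.py <<'E'
from scipy.spatial.transform import Rotation as Ro
def Rt(yaw): a=np.radians(yaw); x=np.array([np.cos(a),np.sin(a),0]); y=np.array([0,0,-1.]); return np.c_[x,y,np.cross(x,y)]
def plan(*legs,start=None,step=.055):
    """legs: (x,y,z,yaw of tool x deg); prints rows"""
    s=env.get_state(); p,R=(s["position"],s["tool_rot"]) if start is None else (np.array(start[:3]),Rt(start[3]))
    print("at",p.round(4),"yaw",np.degrees(np.arctan2(R[1,0],R[0,0])).round(2),"w",round(s["width"],4),"F",s["contact_force"].round(1),"t",s["t"])
    for l in legs:
        q=np.array(l[:3]); G=Rt(l[3]); rv=Ro.from_matrix(R.T@G).as_rotvec()
        n=max(1,int(np.ceil(max(np.linalg.norm(q-p)/step,np.degrees(np.linalg.norm(rv))/9))))
        rows=[]
        for i in range(n):
            Ri=R@Ro.from_rotvec(rv*i/n).as_matrix()
            rows.append([*(float(round(v,4)) for v in Ri.T@((q-p)/n)),*(float(round(v,1)) for v in np.degrees(rv/n))])
        print("->",l)
        for r in rows: print(r)
        p,R=q,G
E
python3 - <<'E'
from h import *
plan((.560,.257,.20,82.5),(.560,.257,.064,82.5))
E
```

```text
at [0.1862 0.517  0.2556] yaw 70.19 w 0.0853 F [ 0.5 -0.5  0.6] t 0.1
-> (0.56, 0.257, 0.2, 82.5)
[-0.0131, 0.0062, -0.0489, -0.0, -1.4, -0.0]
[-0.0143, 0.0062, -0.0485, -0.0, -1.4, -0.0]
[-0.0154, 0.0062, -0.0482, -0.0, -1.4, -0.0]
[-0.0166, 0.0062, -0.0478, -0.0, -1.4, -0.0]
[-0.0177, 0.0062, -0.0474, -0.0, -1.4, -0.0]
[-0.0188, 0.0062, -0.047, -0.0, -1.4, -0.0]
[-0.0199, 0.0062, -0.0465, -0.0, -1.4, -0.0]
[-0.021, 0.0062, -0.046, -0.0, -1.4, -0.0]
[-0.0221, 0.0062, -0.0455, -0.0, -1.4, -0.0]
-> (0.56, 0.257, 0.064, 82.5)
[0.0, 0.0453, 0.0, 0.0, 0.0, 0.0]
[0.0, 0.0453, 0.0, 0.0, 0.0, 0.0]
[0.0, 0.0453, 0.0, 0.0, 0.0, 0.0]
```

Candidates (original top-view pixels): tin0 = (178,208) tin of 60 mm; white/black loupe at (131,204) is not it. Tin1 is the 78 mm tin (388,195), tin2 the 96 mm tin (381,260). Blocks: block0 (179,270), block2 (132,254), block1 (438,194), spare block3 (428,249). Look-alikes: red (141,293) and purple (199,313). The crops above confirm the sizes.

Emit:
step_arm:
  series:
    - [-0.013,0.006,-0.049,0,-1.4,0]
    - [-0.014,0.006,-0.049,0,-1.4,0]
    - [-0.015,0.006,-0.048,0,-1.4,0]
    - [-0.017,0.006,-0.048,0,-1.4,0]
    - [-0.018,0.006,-0.047,0,-1.4,0]
  hand: 0.85
  force: 60

```text
t: 0.72
position: [0.3971, 0.3715, 0.2233]
tool_rot: [[0.209, -0.002, -0.978], [0.978, -0.002, 0.209], [-0.002, -1.0, 0.002]]
contact_force: [0.6, 1.0, -0.2]
width: 0.0724
```

Emit:
step_arm:
  series:
    - [-0.019,0.006,-0.047,0,-1.4,0]
    - [-0.02,0.006,-0.0465,0,-1.4,0]
    - [-0.021,0.006,-0.046,0,-1.4,0]
    - [-0.022,0.006,-0.046,0,-1.4,0]
    - [0,0,0,0,0,0]

```text
t: 1.35
position: [0.5722, 0.2512, 0.1952]
tool_rot: [[0.114, -0.006, -0.993], [0.993, -0.003, 0.114], [-0.004, -1.0, 0.005]]
contact_force: [-0.0, -0.1, 0.1]
width: 0.0725
```

```bash
python3 - <<'E'
from h import *
plan((.560,.257,.064,82.5))
print(env.finger_overhang)
grab("wrist","wr0",s=1.4)
print(px("wrist",(.56,.257,.084)),px("wrist",(.645,.11,.044)), px("wrist",(.64,.1175,.044)))
c=np.load("cam_wrist.npz"); print(-c["R"].T@c["t"])
E
```

```text
at [0.5722 0.2512 0.1952] yaw 83.43 w 0.0725 F [-0.  -0.1  0.1] t 1.35
-> (0.56, 0.257, 0.064, 82.5)
[0.0016, 0.0437, 0.004, -0.1, 0.3, -0.1]
[0.0015, 0.0437, 0.0041, -0.1, 0.3, -0.1]
[0.0015, 0.0437, 0.0042, -0.1, 0.3, -0.1]
0.025
[283.82280674 198.63815508] [145.37938447 288.99552288] [151.67282218 283.71038477]
[0.50749609 0.25958208 0.31385283]
```

View pics/wr0.png

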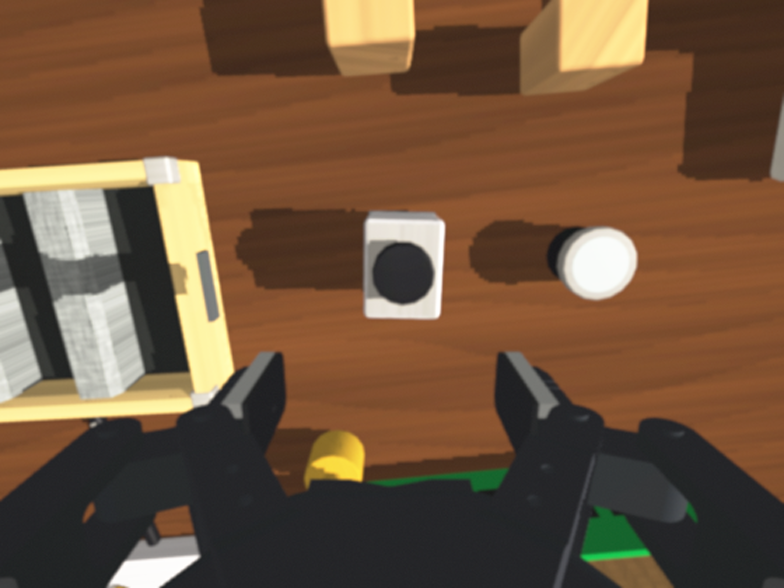

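```bash
python3 - <<'E'
from h import *
for n,u,v,z in (("cap",403,272,.084),("c1",199,161,.044),("c2",233,378,.044),("pin1",155,190,.044),("pin2",187,375,.044),("tinTL",366,220,.068),("TR",444,220,.068),("BR",441,319,.068),("BL",364,317,.068)): print(n,w("wrist",u/1.4,v/1.4,z).round(4))
E
```

```text
cap [0.5569 0.2605 0.084 ]
c1 [0.4829 0.1445 0.044 ]
c2 [0.6271 0.1351 0.044 ]
pin1 [0.4966 0.1135 0.044 ]
pin2 [0.6213 0.1037 0.044 ]
tinTL [0.5277 0.2427 0.068 ]
TR [0.5328 0.2871 0.068 ]
BR [0.592  0.2804 0.068 ]
BL [0.5855 0.234  0.068 ]
```

Emit:
step_arm:
  series:
    - [0.0015,0.044,0.004,0,0,0]
    - [0.0015,0.044,0.004,0,0,0]
    - [0.0015,0.03,0.004,0,0,0]
    - [0,0,0,0,0,0]

```text
t: 1.9
position: [0.554, 0.2612, 0.0755]
tool_rot: [[0.109, -0.008, -0.994], [0.994, -0.002, 0.109], [-0.002, -1.0, 0.008]]
contact_force: [-0.3, 0.4, -0.4]
width: 0.0727
```

```bash
python3 - <<'E'
from h import *
for n,u,v,z in (("c1",199,161,0),("c2",233,378,0),("top1",178,183,.044),("brk TL",146,160,.044)): print(n,w("wrist",u/1.4,v/1.4,z).round(4))
im=cv2.imread("pics/last_top.png")[165:245,225:335]; cv2.imwrite("pics/case.png",cv2.resize(im,None,fx=7,fy=7,interpolation=cv2.INTER_CUBIC))
plan((.559,.2595,.064,82.8))
E
```

```text
c1 [0.4788 0.1258 0.    ]
c2 [0.6466 0.1148 0.    ]
top1 [0.4941 0.1287 0.044 ]
brk TL [0.4786 0.1126 0.044 ]
at [0.554  0.2612 0.0755] yaw 83.77 w 0.0727 F [-0.3  0.4 -0.4] t 1.9
-> (0.559, 0.2595, 0.064, 82.8)
[-0.0012, 0.0114, -0.0052, -0.5, 1.0, -0.1]
```

View pics/case.png

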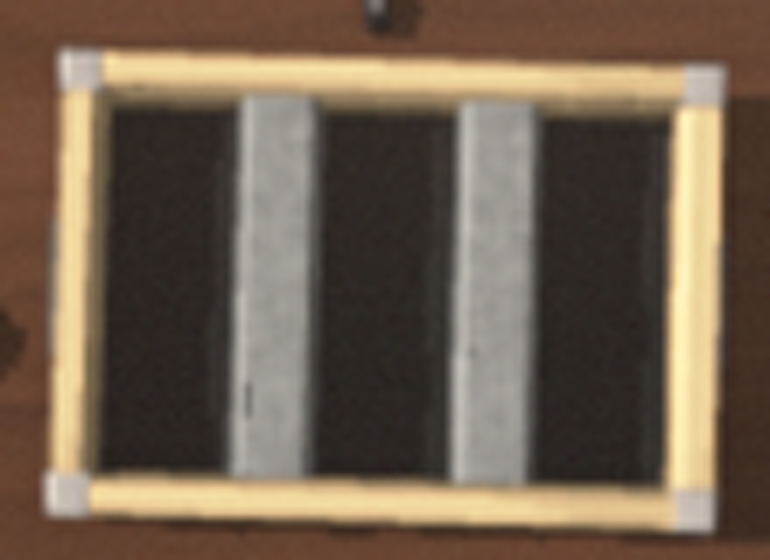

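```bash
python3 - <<'E'
from h import *
P=np.array([w("top",(a+.5)/7-.5+225,(b+.5)/7-.5+165,.044)[:2] for a,b in [(60,50),(725,66),(713,533),(45,514)]])
print(P.round(4),P.mean(0))
e=P[1]-P[0]+P[2]-P[3]; f=P[0]-P[3]+P[1]-P[2]
print(np.linalg.norm(e)/2,np.linalg.norm(f)/2,np.degrees(np.arctan2(e[1],e[0])),np.degrees(np.arctan2(f[1],f[0])))
E
```

```text
[[ 0.6502  0.1142]
 [ 0.6379 -0.1326]
 [ 0.4648 -0.1227]
 [ 0.4781  0.1231]] [ 0.55776607 -0.00450417]
0.24666340344176862 0.17288391112419182 -92.97465557019486 -3.1283790895168186
```

Emit:
step_arm:
  series:
    - [-0.001,0.0115,-0.005,0,0.5,0]
    - [0,0.001,0,0,0,0]

```text
t: 2.15
position: [0.5598, 0.261, 0.0648]
tool_rot: [[0.116, -0.005, -0.993], [0.993, -0.0, 0.116], [-0.001, -1.0, 0.005]]
contact_force: [0.5, -0.6, 0.6]
width: 0.0726
```

Emit:
step_arm:
  series:
    - [0,0,0,0,0,0]
    - [0,0,0,0,0,0]
    - [0,0,0,0,0,0]
    - [0,0,0,0,0,0]
    - [0,0,0,0,0,0]
  hand: 0.0
  force: 60

```text
t: 2.78
position: [0.5613, 0.2612, 0.0669]
tool_rot: [[0.117, -0.002, -0.993], [0.993, 0.001, 0.117], [0.0, -1.0, 0.002]]
contact_force: [0.8, 0.0, -3.6]
width: 0.0452
```

```bash
cat >> h.py <<'E'
def c2w(x,y,yaw=-3.2,C=(.5575,-.003)):
    a=np.radians(yaw); return C[0]+np.cos(a)*x-np.sin(a)*y, C[1]+np.sin(a)*x+np.cos(a)*y
E
python3 - <<'E'
from h import *
x,y=c2w(.039,.082); x+=.0025
plan((.5613,.2612,.15,83.3),(x,y,.15,86.8),(x,y,.1,86.8))
E
```

```text
at [0.5613 0.2612 0.0669] yaw 83.29 w 0.0452 F [ 0.8  0.  -3.6] t 2.775
-> (0.5613, 0.2612, 0.15, 83.3)
[0.0, -0.0416, 0.0001, -0.1, -0.0, 0.0]
[0.0, -0.0416, 0.0, -0.1, -0.0, 0.0]
-> (np.float64(0.6035165532125367), np.float64(0.07669510396818906), 0.15, 86.8)
[-0.0446, 0.0, -0.0159, 0.0, -0.9, 0.0]
[-0.0448, 0.0, -0.0152, 0.0, -0.9, 0.0]
[-0.045, 0.0, -0.0145, 0.0, -0.9, 0.0]
[-0.0453, 0.0, -0.0138, 0.0, -0.9, 0.0]
-> (np.float64(0.6035165532125367), np.float64(0.07669510396818906), 0.1, 86.8)
[0.0, 0.05, 0.0, 0.0, 0.0, 0.0]
```

Emit:
step_arm:
  series:
    - [0,-0.04,0,0,0,0]
    - [0,-0.044,0,0,0,0]
    - [0,0,0,0,0,0]

```text
t: 3.15
position: [0.5605, 0.2607, 0.1514]
tool_rot: [[0.117, -0.006, -0.993], [0.993, -0.0, 0.117], [-0.001, -1.0, 0.006]]
contact_force: [-1.0, 0.6, -2.9]
width: 0.0453
```

Emit:
step_arm:
  series:
    - [-0.044,0,-0.016,0,-0.9,0]
    - [-0.045,0,-0.015,0,-0.9,0]
    - [-0.045,0,-0.0145,0,-0.9,0]
    - [-0.045,0,-0.014,0,-0.9,0]
    - [0,0,0,0,0,0]

```text
t: 3.78
position: [0.6012, 0.0726, 0.1446]
tool_rot: [[0.049, -0.013, -0.999], [0.999, -0.001, 0.049], [-0.001, -1.0, 0.013]]
contact_force: [-0.3, 1.2, -2.1]
width: 0.0451
```

```bash
python3 - <<'E'
from h import *
x,y=c2w(.039,.082); x+=.0025
plan((x,y,.1,86.8))
grab("wrist","wr1",s=1.4)
c=[(*c2w(a,b),.044) for a,b in ((-.075,.056),(-.075,-.056+.082*0),(.085,.122),(-.085,.122))]
print([(px("wrist",k)*1.4).round() for k in c])
E
```

```text
at [0.6012 0.0726 0.1446] yaw 87.17 w 0.0451 F [-0.3  1.2 -2.1] t 3.775
-> (np.float64(0.6035165532125367), np.float64(0.07669510396818906), 0.1, 86.8)
[0.0043, 0.0445, -0.0027, -0.7, 0.4, -0.1]
[array([344.,  74.]), array([107.,  72.]), array([466., 385.]), array([485.,  51.])]
```

View pics/wr1.png

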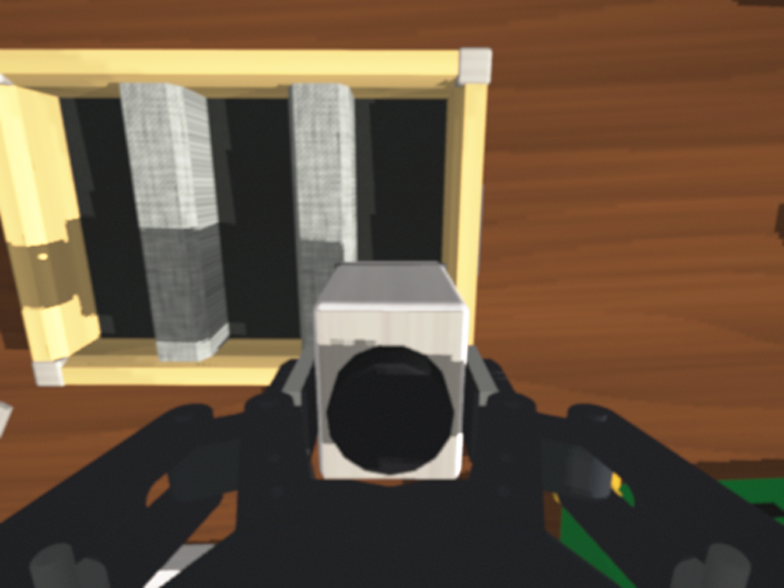

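```bash
python3 - <<'E'
from h import *
for n,u,v,z in (("cap",390,410,.1617),("TL",318,308,.1457),("TR",468,306,.1457),("BR",462,478,.1457),("c(-85,122)",491,48,.044),("c(85,-122)",35,385,.044)): print(n,w("wrist",u/1.4,v/1.4,z).round(4))
print(c2w(-.085,.122),c2w(.085,-.122))
E
```

```text
cap [0.5955 0.0735 0.1617]
TL [0.5709 0.0537 0.1457]
TR [0.5724 0.0972 0.1457]
BR [0.6303 0.0951 0.1457]
c(-85,122) [0.4782 0.1261 0.044 ]
c(85,-122) [ 0.6377 -0.1304  0.044 ]
(np.float64(0.4794427586536976), np.float64(0.12355460115462061)) (np.float64(0.6355572413463024), np.float64(-0.1295546011546206))
```

Emit:
step_arm:
  series:
    - [0.0043,0.02,-0.0015,-0.6,0.3,0]
    - [0,0.025,0,0,0,0]
    - [0,0,0,0,0,0]

```text
t: 4.2
position: [0.5992, 0.0808, 0.0959]
tool_rot: [[0.05, -0.008, -0.999], [0.999, -0.001, 0.05], [-0.001, -1.0, 0.008]]
contact_force: [-1.3, -4.0, -3.2]
width: 0.0446
```

Emit:
step_arm:
  series:
    - [-0.0035,0,-0.003,-0.3,0,0]
    - [0,0,0,0,0,0]

```text
t: 4.45
position: [0.6024, 0.0787, 0.0968]
tool_rot: [[0.048, -0.001, -0.999], [0.999, 0.0, 0.048], [0.0, -1.0, 0.001]]
contact_force: [-0.3, -0.2, -1.9]
width: 0.045
```

Emit:
step_arm:
  series:
    - [-0.001,0.012,0,0,0,0]
    - [0,0.008,0,0,0,0]
    - [0,0,0,0,0,0]

```text
t: 4.82
position: [0.6031, 0.0782, 0.0767]
tool_rot: [[0.048, 0.001, -0.999], [0.999, 0.001, 0.048], [0.001, -1.0, -0.001]]
contact_force: [-0.9, -0.7, -2.0]
width: 0.0447
```

Emit:
step_arm:
  series:
    - [0,0.002,-0.002,0,0,0]
    - [0,0,-0.002,0,0,0]
    - [0,0,0,0,0,0]

```text
t: 5.2
position: [0.6046, 0.0782, 0.0745]
tool_rot: [[0.048, -0.005, -0.999], [0.999, 0.001, 0.048], [0.001, -1.0, 0.005]]
contact_force: [1.3, -0.1, -3.2]
width: 0.0447
```

Emit:
step_arm:
  series:
    - [0,0.001,-0.002,0.2,0,0]
    - [0,0.001,-0.002,0,0,0]
    - [0,0,0,0,0,0]

```text
t: 5.58
position: [0.605, 0.0782, 0.075]
tool_rot: [[0.048, -0.015, -0.999], [0.999, 0.001, 0.048], [0.001, -1.0, 0.015]]
contact_force: [0.4, 0.7, -2.3]
width: 0.0452
```

Emit:
step_arm:
  series:
    - [0,0,0.001,0,0,0]
    - [0,0,0,0,0,0]
    - [0,0,0,0,0,0]
  hand: 0.72

```text
t: 5.95
position: [0.6067, 0.0781, 0.0761]
tool_rot: [[0.048, -0.009, -0.999], [0.999, 0.001, 0.048], [0.001, -1.0, 0.009]]
contact_force: [0.6, -0.7, -0.4]
width: 0.0615
```

Emit:
step_arm:
  series:
    - [0,-0.04,0,-0.5,0,0]
    - [0,-0.03,0,-0.4,0,0]
    - [0,0,0,0,0,0]

```text
t: 6.32
position: [0.6078, 0.0779, 0.1472]
tool_rot: [[0.048, 0.007, -0.999], [0.999, 0.001, 0.048], [0.001, -1.0, -0.007]]
contact_force: [0.8, -0.5, -0.0]
width: 0.0614
```

Emit:
step_arm:
  series:
    - [0,0,0,0,0,0]
    - [0,0,0,0,0,0]
    - [0,0,0,0,0,0]
    - [0,0,0,0,0,0]
    - [0,0,0,0,0,0]
  hand: 0

```text
t: 6.95
position: [0.6059, 0.0778, 0.143]
tool_rot: [[0.048, 0.001, -0.999], [0.999, 0.001, 0.048], [0.001, -1.0, -0.001]]
contact_force: [-0.1, -0.1, -0.6]
width: -0.0001
```

```bash
python3 - <<'E'
from h import *
grab("wrist","wr2",s=1.2); plan((.603,.078,.122,86.8))
print([(px("wrist",(.603,.078,z))*1.2).round() for z in (.092,.08)])
E
```

```text
at [0.6058 0.0778 0.143 ] yaw 87.23 w 0.0001 F [ 0.3 -0.4 -0.8] t 7.0
-> (0.603, 0.078, 0.122, 86.8)
[0.0, 0.021, 0.0028, 0.1, 0.4, 0.0]
[array([333., 284.]), array([333., 276.])]
```

View pics/wr2.png

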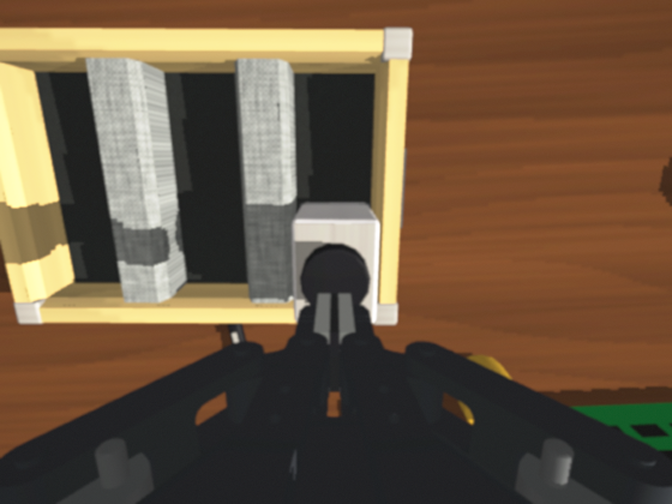

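Emit:
step_arm:
  series:
    - [0,0.015,0.0045,0,0,0]
    - [0,0.01,0,0,0,0]
    - [0,0.006,0,0,0,0]
    - [0,0.006,0,0,0,0]

```text
t: 7.5
position: [0.6024, 0.078, 0.1063]
tool_rot: [[0.048, 0.003, -0.999], [0.999, 0.001, 0.048], [0.001, -1.0, -0.003]]
contact_force: [-2.4, -0.7, 5.3]
width: 0.0001
```

Emit:
step_arm:
  series:
    - [0,0.004,0,0,0,0]
    - [0,0.004,0,0,0,0]
    - [0,0.004,0,0,0,0]

```text
t: 7.88
position: [0.6027, 0.0781, 0.1048]
tool_rot: [[0.048, 0.007, -0.999], [0.999, -0.0, 0.048], [0.0, -1.0, -0.007]]
contact_force: [-11.9, -0.0, 29.5]
width: -0.0003
```

```bash
cp pics/last_top.png pics/ref_top.png; cat >> h.py <<'E'
def diff():
    a=cv2.imread("pics/ref_top.png"); grab("top"); b=cv2.imread("pics/last_top.png")
    m=(cv2.absdiff(a,b).max(2)>40).astype(np.uint8); m=cv2.morphologyEx(m,cv2.MORPH_OPEN,np.ones((2,2)))
    n,_,s,_=cv2.connectedComponentsWithStats(cv2.dilate(m,np.ones((5,5))))
    print("diff",[tuple(int(v) for v in r) for r in s[1:] if r[4]>60])
E
python3 - <<'E'
from h import *
diff()
plan((.6027,.0781,.15,87),(.403,.255,.15,88.4),(.403,.255,.066,88.4))
E
```

```text
diff [(27, 124, 342, 296, 31276), (319, 185, 12, 30, 320), (289, 188, 15, 17, 240), (346, 189, 56, 32, 1450), (419, 188, 30, 31, 658), (468, 200, 92, 131, 4930), (453, 211, 12, 8, 74), (465, 226, 12, 8, 85), (483, 246, 26, 26, 419), (459, 335, 101, 85, 4715), (389, 364, 68, 39, 1371)]
at [0.6027 0.0781 0.1048] yaw 87.26 w 0.0001 F [-10.6  -0.2  29.2] t 7.925
-> (0.6027, 0.0781, 0.15, 87)
[0.0, -0.0452, -0.0004, 0.4, 0.3, 0.0]
-> (0.403, 0.255, 0.15, 88.4)
[0.0332, 0.0, 0.0417, 0.0, -0.3, 0.0]
[0.0334, 0.0, 0.0416, 0.0, -0.3, 0.0]
[0.0336, 0.0, 0.0414, 0.0, -0.3, 0.0]
[0.0338, 0.0, 0.0412, 0.0, -0.3, 0.0]
[0.0341, 0.0, 0.0411, 0.0, -0.3, 0.0]
-> (0.403, 0.255, 0.066, 88.4)
[0.0, 0.042, 0.0, 0.0, 0.0, 0.0]
[0.0, 0.042, 0.0, 0.0, 0.0, 0.0]
```

Emit:
step_arm:
  series:
    - [0,-0.05,0,0.2,0,0]
    - [0.033,0,0.042,0,-0.3,0]
    - [0.0335,0,0.0415,0,-0.3,0]
    - [0.0335,0,0.0415,0,-0.3,0]
    - [0.034,0,0.041,0,-0.3,0]
  hand: 0.85

```text
t: 8.55
position: [0.4442, 0.2207, 0.1575]
tool_rot: [[0.033, 0.014, -0.999], [0.999, 0.002, 0.033], [0.003, -1.0, -0.014]]
contact_force: [1.3, 1.4, 0.1]
width: 0.0725
```

Emit:
step_arm:
  series:
    - [0.034,-0.02,0.041,0,-0.3,0]
    - [0,0,0,0,0,0]
    - [0,0,0,0,0,0]

```text
t: 8.93
position: [0.4009, 0.259, 0.1777]
tool_rot: [[0.023, 0.015, -1.0], [1.0, 0.003, 0.023], [0.003, -1.0, -0.015]]
contact_force: [-1.5, 0.2, -0.1]
width: 0.0725
```

```bash
python3 - <<'E'
from h import *
d=grab("wrist"); a=d["pixels"][:,:,::-1]; grab("top"); b=cv2.imread("pics/last_top.png")[150:300,90:480]
a=cv2.resize(a,(400,300)); b=cv2.resize(b,(780,300))
c=np.zeros((600,780,3),np.uint8); c[:300,:400]=a; c[300:]=b; cv2.imwrite("pics/m1.png",c)
plan((.403,.255,.066,88.4)); print(px("wrist",(.402,.255,.068))*400/560)
E
```

```text
at [0.4012 0.2585 0.1775] yaw 88.63 w 0.0731 F [-0.2  0.3  0.4] t 9.025
-> (0.403, 0.255, 0.066, 88.4)
[-0.0013, 0.0372, -0.0001, 0.3, 0.1, 0.1]
[-0.0012, 0.0372, -0.0003, 0.3, 0.1, 0.1]
[-0.0012, 0.0372, -0.0005, 0.3, 0.1, 0.1]
[194.43307269 152.56254432]
```

View pics/m1.png

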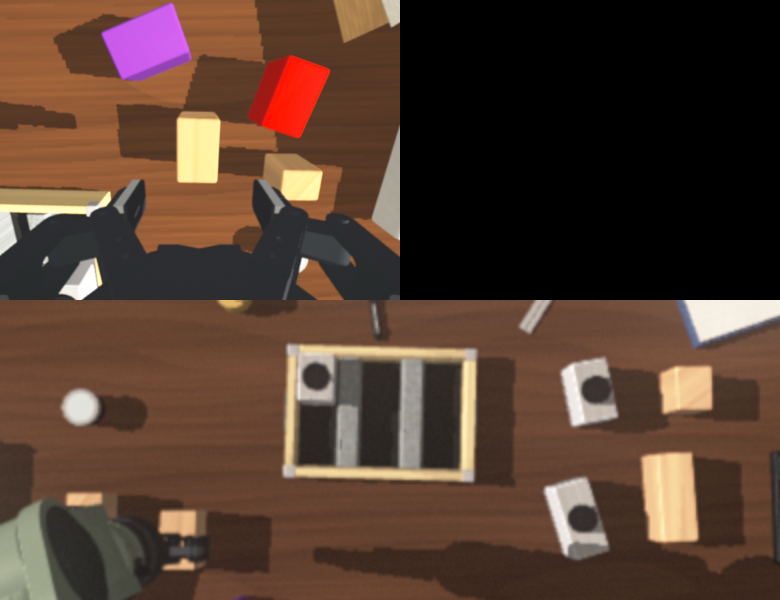

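Emit:
step_arm:
  series:
    - [-0.001,0.038,0,0.3,0,0]
    - [-0.001,0.038,0,0.3,0,0]
    - [0,0.034,0,0.2,0,0]
    - [0,0,0,0,0,0]

```text
t: 9.52
position: [0.4075, 0.2538, 0.0642]
tool_rot: [[0.033, 0.003, -0.999], [0.999, 0.004, 0.033], [0.004, -1.0, -0.002]]
contact_force: [-0.6, 1.0, 0.8]
width: 0.0725
```

Emit:
step_arm:
  series:
    - [0.002,-0.001,0.005,0,0.3,0]
    - [0,0,0,0,0,0]

```text
t: 9.78
position: [0.4041, 0.2558, 0.0668]
tool_rot: [[0.04, 0.004, -0.999], [0.999, 0.004, 0.04], [0.004, -1.0, -0.004]]
contact_force: [-0.2, 0.5, 0.1]
width: 0.0725
```

Emit:
step_arm:
  series:
    - [0,0,0,0,0,0]
    - [0,0,0,0,0,0]
    - [0,0,0,0,0,0]
    - [0,0,0,0,0,0]
  hand: 0

```text
t: 10.28
position: [0.4056, 0.2567, 0.0693]
tool_rot: [[0.04, 0.009, -0.999], [0.999, 0.006, 0.04], [0.007, -1.0, -0.008]]
contact_force: [-0.7, -0.1, -1.2]
width: 0.0448
```

Emit:
step_arm:
  series:
    - [0,-0.04,0,0,0,0]
    - [0,-0.042,0,0,0,0]
    - [0,0,0,0,0,0]

```text
t: 10.65
position: [0.4039, 0.2558, 0.1523]
tool_rot: [[0.04, 0.006, -0.999], [0.999, 0.005, 0.04], [0.005, -1.0, -0.006]]
contact_force: [-0.1, 0.2, -2.1]
width: 0.045
```

```bash
sed -i 's/C=(.5575,-.003)/C=(.5577,-.0025)/' h.py; python3 - <<'E'
from h import *
x,y=c2w(-.033,.082)
print(x,y); plan((x,y,.15,86.8))
E
```

```text
0.5293288181914341 0.08121425232769686
at [0.4039 0.2558 0.1523] yaw 87.73 w 0.045 F [-0.1  0.2 -2.1] t 10.65
-> (np.float64(0.5293288181914341), np.float64(0.08121425232769686), 0.15, 86.8)
[-0.0424, 0.0006, -0.0331, 0.1, 0.2, 0.1]
[-0.0422, 0.0006, -0.0332, 0.1, 0.2, 0.1]
[-0.0421, 0.0006, -0.0334, 0.1, 0.2, 0.1]
[-0.042, 0.0006, -0.0336, 0.1, 0.2, 0.1]
```

Emit:
step_arm:
  series:
    - [-0.042,-0.003,-0.032,0,0.2,0]
    - [-0.042,0,-0.032,0.2,0.2,0]
    - [-0.0415,0,-0.0325,0.2,0.2,0]
    - [-0.041,0,-0.0325,0,0.2,0]
    - [0,0,0,0,0,0]

```text
t: 11.28
position: [0.5266, 0.0796, 0.1493]
tool_rot: [[0.05, -0.006, -0.999], [0.999, 0.005, 0.05], [0.005, -1.0, 0.006]]
contact_force: [-0.8, -0.0, -1.5]
width: 0.0452
```

```bash
python3 - <<'E'
from h import *
grab("wrist","wr3",s=1.4)
x,y=c2w(-.033,.082); plan((x+.002,y,.12,86.8))
for n,P in (("blk",(.0,)),):
    s=env.get_state(); zt=s["position"][2]-.0685+.068
    print("ztop",zt)
print("tin near edge",(px("wrist",(*c2w(.009,.082),.076))*1.4).round())
E
```

```text
at [0.5248 0.081  0.149 ] yaw 87.25 w 0.0446 F [ 0.3  0.4 -2.2] t 11.325
-> (np.float64(0.5313288181914341), np.float64(0.08121425232769686), 0.12, 86.8)
[0.0004, 0.0289, -0.0068, -0.5, 0.5, 0.3]
ztop 0.14847320701740319
tin near edge [391. 406.]
```

View pics/wr3.png

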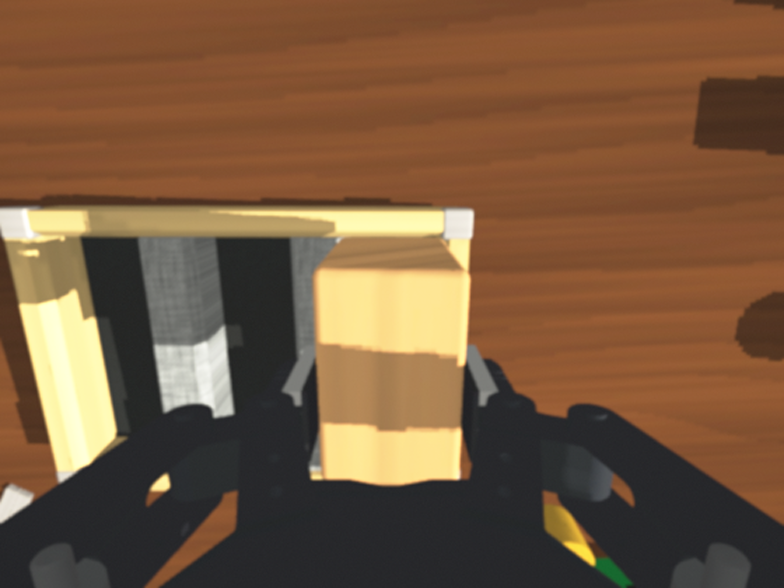

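```bash
python3 - <<'E'
from h import *
print(w("wrist",392/1.4,270/1.4,.1485),w("wrist",318/1.4,270/1.4,.1485),w("wrist",468/1.4,271/1.4,.1485),"corner",w("wrist",473/1.4,208/1.4,.044),c2w(-.085,.122))
E
```

```text
[0.48642035 0.08275187 0.1485    ] [0.48535562 0.06152767 0.1485    ] [0.4878095  0.10458529 0.1485    ] corner [0.47742118 0.12635957 0.044     ] (np.float64(0.4796427586536976), np.float64(0.12405460115462061))
```

Emit:
step_arm:
  series:
    - [0,0.015,-0.008,-0.3,0.3,0.3]
    - [0,0.015,0,0,0,0]
    - [0,0,0,0,0,0]

```text
t: 11.7
position: [0.5297, 0.0829, 0.1144]
tool_rot: [[0.05, -0.008, -0.999], [0.999, 0.001, 0.05], [0.0, -1.0, 0.008]]
contact_force: [-0.6, 0.2, -2.0]
width: 0.0448
```

Emit:
step_arm:
  series:
    - [-0.0015,0,-0.004,-0.4,0,0]
    - [0,0,0,0,0,0]

```text
t: 11.95
position: [0.5334, 0.0822, 0.1143]
tool_rot: [[0.048, -0.001, -0.999], [0.999, 0.0, 0.048], [0.0, -1.0, 0.001]]
contact_force: [-0.3, 0.1, -1.2]
width: 0.0448
```

Emit:
step_arm:
  series:
    - [0,0.012,0,0,0,0]
    - [0,0.012,0,0,0,0]
    - [0,0.01,0,0,0,0]
    - [0,0,0,0,0,0]

```text
t: 12.45
position: [0.5334, 0.0822, 0.0782]
tool_rot: [[0.048, -0.001, -0.999], [0.999, 0.0, 0.048], [0.0, -1.0, 0.001]]
contact_force: [-0.7, 0.1, -1.5]
width: 0.0452
```

Emit:
step_arm:
  series:
    - [0,0.003,0,0,0,0]
    - [0,0,0,0,0,0]

```text
t: 12.7
position: [0.5342, 0.0823, 0.0772]
tool_rot: [[0.048, 0.001, -0.999], [0.999, 0.0, 0.048], [0.0, -1.0, -0.001]]
contact_force: [0.3, -0.2, -1.5]
width: 0.0449
```

Emit:
step_arm:
  series:
    - [0,0,0,0,0,0]
    - [0,0,0,0,0,0]
    - [0,0,0,0,0,0]
    - [0,-0.04,0,0,0,0]
    - [0,-0.04,0,0,0,0]
  hand: 0.72

```text
t: 13.32
position: [0.5322, 0.0821, 0.156]
tool_rot: [[0.048, -0.005, -0.999], [0.999, 0.0, 0.048], [0.0, -1.0, 0.005]]
contact_force: [1.2, -0.2, 0.5]
width: 0.0614
```

```bash
python3 - <<'E'
from h import *
plan((.417,-.2535,.19,104))
E
```

```text
at [0.5322 0.0821 0.156 ] yaw 87.22 w 0.0614 F [ 1.2 -0.2  0.5] t 13.325
-> (0.417, -0.2535, 0.19, 104)
[-0.0487, -0.0048, 0.0141, -0.0, -2.4, 0.0]
[-0.0481, -0.0048, 0.0162, -0.0, -2.4, 0.0]
[-0.0473, -0.0048, 0.0181, -0.0, -2.4, 0.0]
[-0.0465, -0.0048, 0.0201, -0.0, -2.4, 0.0]
[-0.0457, -0.0048, 0.022, -0.0, -2.4, 0.0]
[-0.0447, -0.0048, 0.0239, -0.0, -2.4, 0.0]
[-0.0437, -0.0048, 0.0258, -0.0, -2.4, 0.0]
```

Emit:
step_arm:
  series:
    - [-0.0485,-0.005,0.014,0,-2.4,0]
    - [-0.048,-0.005,0.016,0,-2.4,0]
    - [-0.0475,-0.005,0.018,0,-2.4,0]
    - [-0.0465,-0.005,0.02,0,-2.4,0]
    - [-0.0455,-0.005,0.022,0,-2.4,0]
  hand: 0.85

```text
t: 13.95
position: [0.4538, -0.1617, 0.1855]
tool_rot: [[-0.175, 0.005, -0.984], [0.984, -0.001, -0.175], [-0.002, -1.0, -0.005]]
contact_force: [0.8, -0.6, -0.3]
width: 0.0723
```

Emit:
step_arm:
  series:
    - [-0.0445,-0.005,0.024,0,-2.4,0]
    - [-0.044,-0.005,0.026,0,-2.4,0]
    - [0,0,0,0,0,0]
    - [0,0,0,0,0,0]

```text
t: 14.45
position: [0.4199, -0.2645, 0.1962]
tool_rot: [[-0.254, 0.007, -0.967], [0.967, -0.002, -0.254], [-0.004, -1.0, -0.006]]
contact_force: [-0.1, 0.5, 0.5]
width: 0.0726
```

```bash
python3 - <<'E'
from h import *
d=grab("wrist"); a=d["pixels"][:,:,::-1]; grab("top"); b=cv2.imread("pics/last_top.png")[150:300,90:480]
c=np.zeros((600,780,3),np.uint8); c[:300,:400]=cv2.resize(a,(400,300)); c[300:]=cv2.resize(b,(780,300))
e=cv2.imread("pics/last_top.png")[165:245,225:335]; c[:276,400:780]=cv2.resize(e,(380,276)); cv2.imwrite("pics/m2.png",c)
plan((.417,-.2535,.066,104)); print(px("wrist",(.417,-.2535,.084))*400/560)
E
```

```text
at [ 0.4203 -0.2639  0.1963] yaw 104.81 w 0.0725 F [ 0.8  0.2 -0.7] t 14.55
-> (0.417, -0.2535, 0.066, 104)
[0.0038, 0.0434, 0.0004, 0.1, 0.3, -0.1]
[0.0038, 0.0434, 0.0004, 0.1, 0.3, -0.1]
[0.0037, 0.0434, 0.0003, 0.1, 0.3, -0.1]
[209.18803025 151.67476293]
```

View pics/m2.png

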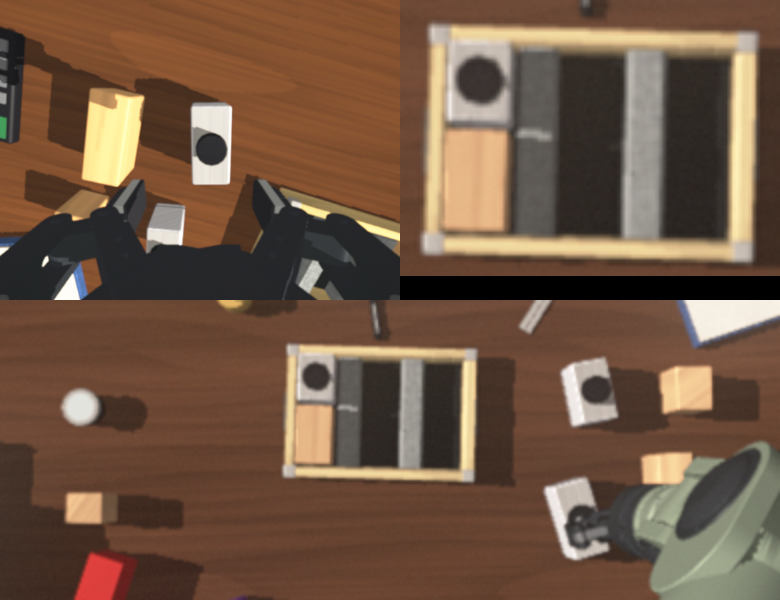

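Emit:
step_arm:
  series:
    - [0.004,0.043,0,0,0.3,0]
    - [0.004,0.043,0,0,0.3,0]
    - [0.003,0.03,0,0,0.2,0]
    - [0,0,0,0,0,0]

```text
t: 15.05
position: [0.421, -0.2489, 0.0782]
tool_rot: [[-0.25, 0.009, -0.968], [0.968, -0.003, -0.25], [-0.005, -1.0, -0.008]]
contact_force: [0.1, 0.2, 0.4]
width: 0.0724
```

Emit:
step_arm:
  series:
    - [-0.003,0.011,0.005,0.4,0,-0.2]
    - [0,0,0,0,0,0]

```text
t: 15.3
position: [0.4183, -0.2533, 0.0683]
tool_rot: [[-0.252, 0.003, -0.968], [0.968, -0.003, -0.252], [-0.004, -1.0, -0.002]]
contact_force: [-0.2, 0.5, -0.1]
width: 0.0725
```

Emit:
step_arm:
  series:
    - [0,0,0,0,0,0]
    - [0,0,0,0,0,0]
    - [0,0,0,0,0,0]
    - [0,0,0,0,0,0]
  hand: 0

```text
t: 15.8
position: [0.4195, -0.2545, 0.0703]
tool_rot: [[-0.252, 0.005, -0.968], [0.968, -0.006, -0.252], [-0.007, -1.0, -0.004]]
contact_force: [-0.3, -0.1, -2.9]
width: 0.0447
```

Emit:
step_arm:
  series:
    - [0,-0.045,0,0,0,0]
    - [0,-0.05,0,0,0,0]
    - [0,0,0,0,0,0]

```text
t: 16.18
position: [0.4181, -0.2535, 0.1666]
tool_rot: [[-0.251, 0.003, -0.968], [0.968, -0.004, -0.251], [-0.004, -1.0, -0.002]]
contact_force: [0.8, 0.1, -2.4]
width: 0.0451
```

```bash
python3 - <<'E'
from h import *
x,y=c2w(.021,.0)
print(x,y); plan((x,y,.16,86.8))
E
```

```text
0.5786672560478215 -0.0036722516048564397
at [ 0.4181 -0.2535  0.1666] yaw 104.56 w 0.0451 F [ 0.8  0.1 -2.4] t 16.175
-> (np.float64(0.5786672560478215), np.float64(-0.0036722516048564397), 0.16, 86.8)
[0.0336, 0.001, -0.0364, 0.0, 3.0, -0.0]
[0.0354, 0.001, -0.0346, 0.0, 3.0, -0.0]
[0.0372, 0.0011, -0.0327, 0.0, 3.0, -0.0]
[0.0388, 0.0011, -0.0308, 0.0, 3.0, -0.0]
[0.0403, 0.0011, -0.0287, 0.0, 3.0, -0.0]
[0.0418, 0.0011, -0.0266, 0.0, 3.0, -0.0]
```

Emit:
step_arm:
  series:
    - [0.0335,0,-0.0365,0,3,0]
    - [0.0355,0,-0.0345,0,3,0]
    - [0.037,0,-0.0325,0,3,0]
    - [0.0385,0,-0.031,0,3,0]
    - [0.04,0,-0.029,0,3,0]

```text
t: 16.8
position: [0.5537, -0.0442, 0.1605]
tool_rot: [[0.026, -0.003, -1.0], [1.0, -0.003, 0.026], [-0.003, -1.0, 0.003]]
contact_force: [0.2, -0.7, -2.7]
width: 0.0449
```

Emit:
step_arm:
  series:
    - [0.038,0,-0.026,0,2.5,0]
    - [0,0,0,0,0,0]
    - [0,0,0,0,0,0]

```text
t: 17.18
position: [0.58, -0.0025, 0.1552]
tool_rot: [[0.066, -0.009, -0.998], [0.998, -0.003, 0.066], [-0.003, -1.0, 0.009]]
contact_force: [-0.4, -0.8, -1.8]
width: 0.0448
```

```bash
python3 - <<'E'
from h import *
grab("wrist","wr4",s=1.4)
x,y=c2w(.021,.0)
plan((x+.002,y,.12,86.8))
E
```

```text
at [ 0.58   -0.0026  0.1552] yaw 86.21 w 0.0449 F [ 0.1  0.5 -2.8] t 17.225
-> (np.float64(0.5806672560478215), np.float64(-0.0036722516048564397), 0.12, 86.8)
[-0.001, 0.0352, -0.0011, -0.5, -0.6, -0.2]
```

View pics/wr4.png

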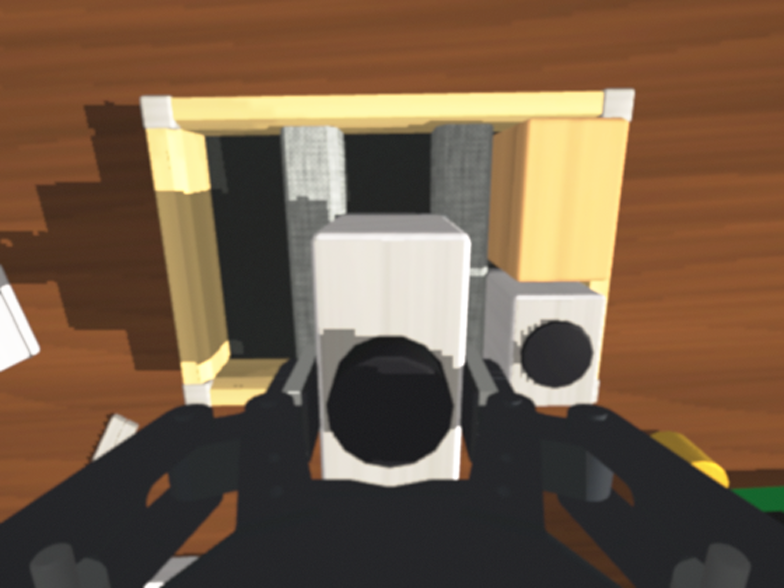

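```bash
python3 - <<'E'
from h import *
f=lambda u,v,z:w("wrist",u/1.4,v/1.4,z).round(4)
print(f(314,236,.1537),f(469,236,.1537),"corner",f(633,90,.044),c2w(-.085,.122),f(142,98,.044),c2w(-.085,-.122))
E
```

```text
[ 0.5288 -0.0201  0.1537] [0.5317 0.0237 0.1537] corner [0.4791 0.1255 0.044 ] (np.float64(0.4796427586536976), np.float64(0.12405460115462061)) [ 0.4666 -0.1194  0.044 ] (np.float64(0.4660223114353656), np.float64(-0.11956494530578277))
```

Emit:
step_arm:
  series:
    - [-0.0015,0.018,-0.001,-0.5,-0.6,-0.2]
    - [0,0.018,0,0,0,0]
    - [0,0,0,0,0,0]

```text
t: 17.6
position: [0.5785, -0.0076, 0.1178]
tool_rot: [[0.06, -0.002, -0.998], [0.998, 0.0, 0.06], [0.0, -1.0, 0.002]]
contact_force: [-1.1, 0.5, -2.7]
width: 0.0451
```

Emit:
step_arm:
  series:
    - [0.003,0,-0.0025,0,-0.2,0]
    - [0,0,0,0,0,0]

```text
t: 17.85
position: [0.5815, -0.0058, 0.119]
tool_rot: [[0.058, -0.001, -0.998], [0.998, 0.0, 0.058], [0.0, -1.0, 0.001]]
contact_force: [-0.6, -0.5, -2.7]
width: 0.0447
```

Emit:
step_arm:
  series:
    - [0.0015,0.013,0,0,0,0]
    - [0,0.012,0,0,0,0]
    - [0,0,0,0,0,0]

```text
t: 18.23
position: [0.5819, -0.0042, 0.0929]
tool_rot: [[0.058, 0.0, -0.998], [0.998, 0.0, 0.058], [0.0, -1.0, -0.0]]
contact_force: [-0.7, -0.3, -2.5]
width: 0.0447
```

Emit:
step_arm:
  series:
    - [0,0.008,0,0,0,0]
    - [0,0.006,0,0,0,0]
    - [0,0,0,0,0,0]

```text
t: 18.6
position: [0.5822, -0.0041, 0.0779]
tool_rot: [[0.058, 0.0, -0.998], [0.998, 0.0, 0.058], [0.0, -1.0, -0.0]]
contact_force: [-0.1, 0.6, -2.1]
width: 0.045
```

Emit:
step_arm:
  series:
    - [0,0.001,0,0,0,0]
    - [0,0,0,0,0,0]
    - [0,0,0,0,0,0]
  hand: 0.72

```text
t: 18.98
position: [0.5832, -0.0043, 0.0779]
tool_rot: [[0.058, 0.003, -0.998], [0.998, -0.0, 0.058], [-0.0, -1.0, -0.003]]
contact_force: [0.5, -0.7, 0.5]
width: 0.0616
```

Emit:
step_arm:
  series:
    - [0,-0.04,0,0,0,0]
    - [0,-0.025,0,0,0,0]
    - [0,0,0,0,0,0]

```text
t: 19.35
position: [0.5831, -0.0043, 0.1445]
tool_rot: [[0.058, 0.003, -0.998], [0.998, -0.0, 0.058], [-0.0, -1.0, -0.003]]
contact_force: [-0.5, 0.4, -0.5]
width: 0.0615
```

Emit:
step_arm:
  series:
    - [0,0,0,0,0,0]
    - [0,0,0,0,0,0]
    - [0,0,0,0,0,0]
    - [0,0,0,0,0,0]
  hand: 0

```text
t: 19.85
position: [0.5813, -0.0041, 0.1411]
tool_rot: [[0.058, -0.002, -0.998], [0.998, 0.0, 0.058], [0.0, -1.0, 0.002]]
contact_force: [-0.1, 0.1, -0.6]
width: 0.0002
```

Emit:
step_arm:
  series:
    - [0,0.013,0.002,0,0,0]
    - [0,0.008,0,0,0,0]
    - [0,0.006,0,0,0,0]
    - [0,0.006,0,0,0,0]

```text
t: 20.35
position: [0.5792, -0.004, 0.1062]
tool_rot: [[0.058, -0.002, -0.998], [0.998, 0.0, 0.058], [0.0, -1.0, 0.002]]
contact_force: [-1.7, 0.1, 5.4]
width: -0.0
```

Finish the press, then over to block2.

Emit:
step_arm:
  series:
    - [0,0.004,0,0,0,0]
    - [0,0.004,0,0,0,0]
    - [0,0.004,0,0,0,0]

```text
t: 20.72
position: [0.5793, -0.004, 0.1047]
tool_rot: [[0.057, 0.002, -0.998], [0.998, -0.001, 0.057], [-0.001, -1.0, -0.003]]
contact_force: [-11.8, 1.4, 33.5]
width: -0.0
```

Emit:
step_arm:
  series:
    - [0,-0.05,0,0,0,0]
    - [0,-0.04,0,0,0,0]
    - [0,0,0,0,0,0]
  hand: 0.85

```text
t: 21.1
position: [0.5789, -0.0038, 0.1975]
tool_rot: [[0.057, 0.003, -0.998], [0.998, -0.001, 0.057], [-0.001, -1.0, -0.003]]
contact_force: [-0.1, -0.7, -0.4]
width: 0.054
```

```bash
python3 - <<'E'
from h import *
plan((.445,.372,.19,88.7))
E
```

```text
at [ 0.5789 -0.0038  0.1975] yaw 86.71 w 0.054 F [-0.1 -0.7 -0.4] t 21.1
-> (0.445, 0.372, 0.19, 88.7)
[0.0459, 0.0008, 0.0194, 0.0, -0.2, -0.0]
[0.046, 0.0008, 0.0192, 0.0, -0.2, -0.0]
[0.0461, 0.0008, 0.019, 0.0, -0.2, -0.0]
[0.0462, 0.0009, 0.0188, 0.0, -0.2, -0.0]
[0.0463, 0.0009, 0.0186, 0.0, -0.2, -0.0]
[0.0463, 0.0009, 0.0184, 0.0, -0.2, -0.0]
[0.0464, 0.0009, 0.0182, 0.0, -0.2, -0.0]
[0.0465, 0.0009, 0.018, 0.0, -0.2, -0.0]
```

Emit:
step_arm:
  series:
    - [0.046,0.001,0.0195,0,-0.2,0]
    - [0.046,0.001,0.019,0,-0.2,0]
    - [0.046,0.001,0.019,0,-0.2,0]
    - [0.046,0.001,0.019,0,-0.2,0]
    - [0.046,0.001,0.0185,0,-0.2,0]

```text
t: 21.72
position: [0.4936, 0.2334, 0.1856]
tool_rot: [[0.048, -0.001, -0.999], [0.999, -0.003, 0.048], [-0.003, -1.0, 0.001]]
contact_force: [1.2, 0.0, -0.6]
width: 0.0724
```

Emit:
step_arm:
  series:
    - [0.046,0.001,0.0185,0,-0.2,0]
    - [0.046,0.001,0.018,0,-0.2,0]
    - [0.043,0.001,0.018,0,-0.2,0]
    - [0,0,0,0,0,0]
    - [0,0,0,0,0,0]

```text
t: 22.35
position: [0.4387, 0.3758, 0.1743]
tool_rot: [[0.032, -0.009, -0.999], [0.999, -0.008, 0.032], [-0.008, -1.0, 0.009]]
contact_force: [-0.3, 1.0, 0.0]
width: 0.0726
```

```bash
python3 - <<'E'
from h import *
d=grab("wrist"); a=d["pixels"][:,:,::-1]; grab("top"); b=cv2.imread("pics/last_top.png")[150:300,90:480]
c=np.zeros((600,780,3),np.uint8); c[:300,:400]=cv2.resize(a,(400,300)); c[300:]=cv2.resize(b,(780,300))
e=cv2.imread("pics/last_top.png")[165:245,225:335]; c[:276,400:780]=cv2.resize(e,(380,276)); cv2.imwrite("pics/m3.png",c)
plan((.445,.372,.066,88.7)); print(px("wrist",(.4447,.372,.068))*400/560)
E
```

```text
at [0.4391 0.3754 0.1747] yaw 88.1 w 0.0727 F [-1.2 -0.7  0.6] t 22.45
-> (0.445, 0.372, 0.066, 88.7)
[-0.0012, 0.0543, -0.0035, -0.3, -0.3, -0.2]
[-0.0014, 0.0544, -0.0032, -0.3, -0.3, -0.2]
[195.81215593 160.11805305]
```

View pics/m3.png

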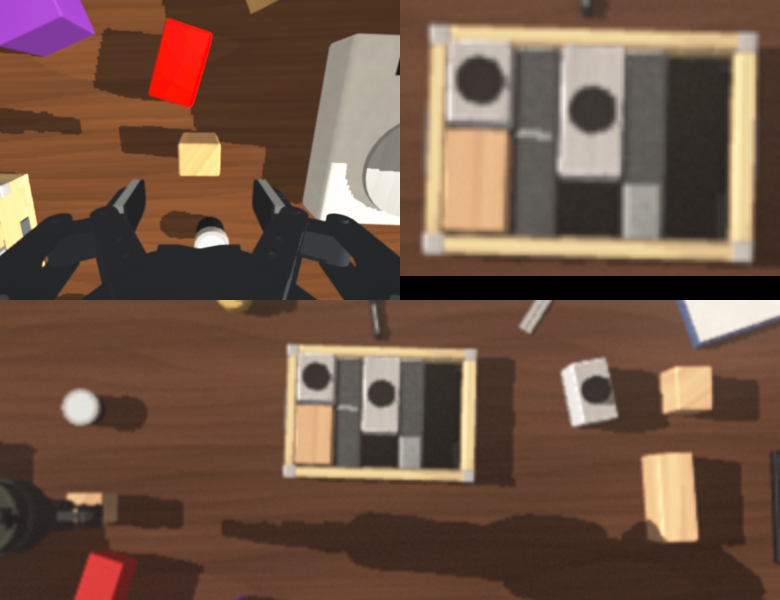

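Emit:
step_arm:
  series:
    - [-0.001,0.04,-0.003,-0.3,-0.3,-0.2]
    - [0,0.04,-0.003,-0.2,-0.3,-0.2]
    - [0,0.02,0,0,0,0]
    - [0,0,0,0,0,0]

```text
t: 22.95
position: [0.4485, 0.3692, 0.073]
tool_rot: [[0.031, 0.003, -1.0], [1.0, 0.0, 0.031], [0.0, -1.0, -0.003]]
contact_force: [-0.7, -0.9, 0.1]
width: 0.0728
```

Emit:
step_arm:
  series:
    - [0.004,0.007,0.004,0,0,0]
    - [0,0,0,0,0,0]

```text
t: 23.2
position: [0.446, 0.3732, 0.0672]
tool_rot: [[0.033, 0.004, -0.999], [0.999, 0.001, 0.033], [0.002, -1.0, -0.004]]
contact_force: [0.7, 0.1, -0.2]
width: 0.0731
```

Emit:
step_arm:
  series:
    - [0,0,0,0,0,0]
    - [0,0,0,0,0,0]
    - [0,0,0,0,0,0]
    - [0,0,0,0,0,0]
  hand: 0

```text
t: 23.7
position: [0.4472, 0.3742, 0.0695]
tool_rot: [[0.033, 0.008, -0.999], [0.999, 0.004, 0.033], [0.004, -1.0, -0.008]]
contact_force: [-0.2, -0.7, 0.4]
width: 0.0451
```

Emit:
step_arm:
  series:
    - [0,-0.045,0,0,0,0]
    - [0,-0.055,0,0,0,0]
    - [0,0,0,0,0,0]

```text
t: 24.08
position: [0.4457, 0.3735, 0.1709]
tool_rot: [[0.032, 0.005, -0.999], [0.999, 0.002, 0.032], [0.002, -1.0, -0.005]]
contact_force: [-0.2, -0.1, -1.4]
width: 0.0447
```

```bash
python3 - <<'E'
from h import *
x,y=c2w(-.048,.0)
print(x,y); plan((x,y,.165,86.8))
E
```

```text
0.5097748433192649 0.00017943223967186242
at [0.4457 0.3735 0.1709] yaw 88.14 w 0.0447 F [-0.2 -0.1 -1.4] t 24.075
-> (np.float64(0.5097748433192649), np.float64(0.00017943223967186242), 0.165, 86.8)
[-0.053, 0.0008, -0.0109, 0.0, 0.2, 0.0]
[-0.053, 0.0008, -0.0111, 0.0, 0.2, 0.0]
[-0.0529, 0.0008, -0.0112, 0.0, 0.2, 0.0]
[-0.0529, 0.0008, -0.0114, 0.0, 0.2, 0.0]
[-0.0528, 0.0008, -0.0116, 0.0, 0.2, 0.0]
[-0.0528, 0.0008, -0.0118, 0.0, 0.2, 0.0]
[-0.0528, 0.0008, -0.0119, 0.0, 0.2, 0.0]
```

Emit:
step_arm:
  series:
    - [-0.053,0,-0.011,0,0.2,0]
    - [-0.053,0,-0.011,0,0.2,0]
    - [-0.053,0,-0.0112,0,0.2,0]
    - [-0.053,0,-0.0114,0,0.2,0]
    - [-0.053,0,-0.0116,0,0.2,0]

```text
t: 24.7
position: [0.4905, 0.1026, 0.1661]
tool_rot: [[0.042, 0.002, -0.999], [0.999, 0.002, 0.042], [0.002, -1.0, -0.002]]
contact_force: [1.1, -0.8, -0.8]
width: 0.0447
```

Emit:
step_arm:
  series:
    - [-0.053,0,-0.0118,0,0.2,0]
    - [-0.049,0,-0.012,0,0.2,0]
    - [0,0,0,0,0,0]
    - [0,0,0,0,0,0]

```text
t: 25.2
position: [0.5077, -0.0068, 0.1617]
tool_rot: [[0.055, -0.004, -0.998], [0.998, 0.003, 0.055], [0.002, -1.0, 0.004]]
contact_force: [-0.0, 0.2, -0.5]
width: 0.0449
```

```bash
python3 - <<'E'
from h import *
grab("wrist","wr5",s=1.4)
x,y=c2w(-.048,.0)
plan((x+.0015,y,.125,86.8))
E
```

```text
at [ 0.5078 -0.0066  0.1617] yaw 86.88 w 0.0449 F [-0.1 -0.  -1.5] t 25.25
-> (np.float64(0.5112748433192649), np.float64(0.00017943223967186242), 0.125, 86.8)
[0.0069, 0.0367, -0.0032, -0.2, 0.1, 0.1]
```

View pics/wr5.png

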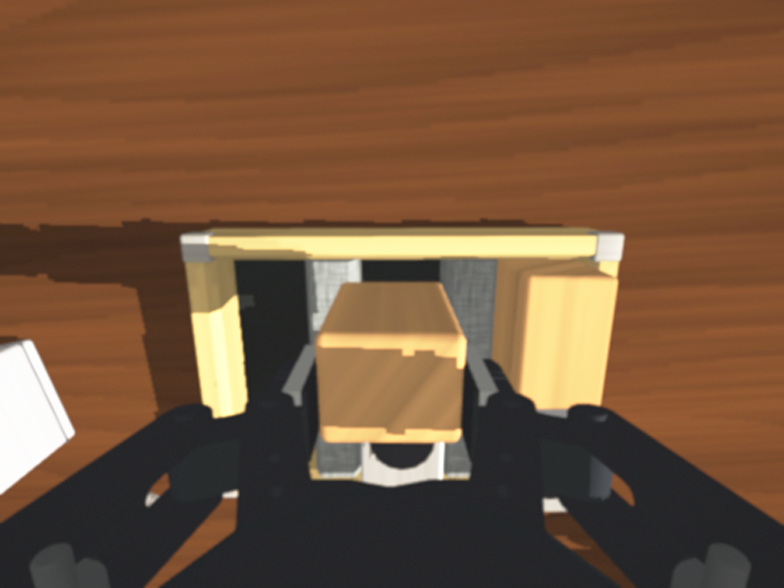

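```bash
python3 - <<'E'
from h import *
f=lambda u,v,z:w("wrist",u/1.4,v/1.4,z).round(4)
z=.1617-.0685+.068
print(f(320,338,z),f(465,336,z),f(460,441,z),f(325,441,z),"corner",f(623,234,.044),c2w(-.085,.122),f(181,235,.044),c2w(-.085,-.122))
E
```

```text
[ 0.487  -0.026   0.1612] [0.4888 0.0173 0.1612] [0.5245 0.0154 0.1612] [ 0.5221 -0.0278  0.1612] corner [0.4788 0.1256 0.044 ] (np.float64(0.4796427586536976), np.float64(0.12405460115462061)) [ 0.4659 -0.1198  0.044 ] (np.float64(0.4660223114353656), np.float64(-0.11956494530578277))
```

Emit:
step_arm:
  series:
    - [0.0068,0.018,-0.003,-0.2,0,0.1]
    - [0,0.018,0,0,0,0]
    - [0,0,0,0,0,0]

```text
t: 25.62
position: [0.51, 0.0044, 0.1244]
tool_rot: [[0.048, -0.001, -0.999], [0.999, 0.001, 0.048], [0.001, -1.0, 0.001]]
contact_force: [-0.4, 0.2, -1.0]
width: 0.045
```

Emit:
step_arm:
  series:
    - [-0.0045,0,-0.0015,0,0,0]
    - [0,0,0,0,0,0]
    - [0,0,0,0,0,0]

```text
t: 26.0
position: [0.5121, 0.0008, 0.1259]
tool_rot: [[0.046, 0.001, -0.999], [0.999, 0.001, 0.046], [0.001, -1.0, -0.001]]
contact_force: [0.0, -0.5, -0.7]
width: 0.0445
```

Emit:
step_arm:
  series:
    - [-0.0005,0.012,0,0,0.5,0]
    - [0,0.012,0,0,0,0]
    - [0,0.01,0,0,0,0]
    - [0,0,0,0,0,0]

```text
t: 26.5
position: [0.5119, 0.0001, 0.0893]
tool_rot: [[0.055, 0.001, -0.998], [0.998, 0.001, 0.055], [0.001, -1.0, -0.0]]
contact_force: [0.5, 0.9, 0.3]
width: 0.0452
```

Emit:
step_arm:
  series:
    - [0,0.008,0,0,0,0]
    - [0,0.006,0,0,0,0]
    - [0,0,0,0,0,0]

```text
t: 26.88
position: [0.5128, 0.0004, 0.0766]
tool_rot: [[0.055, 0.003, -0.998], [0.998, 0.001, 0.055], [0.002, -1.0, -0.002]]
contact_force: [0.5, -0.1, -0.7]
width: 0.045
```

Emit:
step_arm:
  series:
    - [0,0,0,0,0,0]
    - [0,0,0,0,0,0]
    - [0,0,0,0,0,0]
    - [0,-0.05,0,0,0,0]
    - [0,-0.06,0,0,0,0]
  hand: 0.72

```text
t: 27.5
position: [0.5091, 0.0005, 0.1839]
tool_rot: [[0.055, -0.008, -0.998], [0.998, 0.003, 0.055], [0.002, -1.0, 0.008]]
contact_force: [2.2, 0.2, -0.5]
width: 0.0615
```

```bash
python3 - <<'E'
from h import *
plan((.578,-.277,.19,99.7))
E
```

```text
at [5.091e-01 5.000e-04 1.839e-01] yaw 86.82 w 0.0615 F [ 2.2  0.2 -0.5] t 27.5
-> (0.578, -0.277, 0.19, 99.7)
[-0.0455, -0.0012, -0.014, -0.1, -2.1, 0.0]
[-0.046, -0.0012, -0.0123, -0.1, -2.1, 0.0]
[-0.0465, -0.0012, -0.0106, -0.1, -2.1, 0.0]
[-0.0468, -0.0011, -0.0088, -0.1, -2.1, 0.0]
[-0.0471, -0.0011, -0.0071, -0.1, -2.1, 0.0]
[-0.0474, -0.001, -0.0053, -0.1, -2.1, 0.0]
```

Emit:
step_arm:
  series:
    - [-0.0455,-0.001,-0.014,0,-2.1,0]
    - [-0.046,-0.001,-0.0125,0,-2.1,0]
    - [-0.0465,-0.001,-0.0105,0,-2.1,0]
    - [-0.047,-0.001,-0.009,0,-2.1,0]
    - [-0.047,-0.001,-0.007,0,-2.1,0]
  hand: 0.85

```text
t: 28.12
position: [0.5723, -0.2344, 0.1946]
tool_rot: [[-0.141, 0.003, -0.99], [0.99, 0.001, -0.141], [0.001, -1.0, -0.003]]
contact_force: [0.2, -0.2, 0.0]
width: 0.0725
```

Emit:
step_arm:
  series:
    - [-0.046,-0.001,-0.005,0,-2.1,0]
    - [0,0,0,0,0,0]
    - [0,0,0,0,0,0]

```text
t: 28.5
position: [0.5838, -0.284, 0.1941]
tool_rot: [[-0.174, 0.003, -0.985], [0.985, 0.001, -0.174], [0.001, -1.0, -0.003]]
contact_force: [-0.5, -0.4, -0.6]
width: 0.0722
```

```bash
python3 - <<'E'
from h import *
d=grab("wrist"); a=d["pixels"][:,:,::-1]; grab("top"); b=cv2.imread("pics/last_top.png")[150:300,90:480]
c=np.zeros((600,780,3),np.uint8); c[:300,:400]=cv2.resize(a,(400,300)); c[300:]=cv2.resize(b,(780,300))
e=cv2.imread("pics/last_top.png")[165:245,225:335]; c[:276,400:780]=cv2.resize(e,(380,276)); cv2.imwrite("pics/m4.png",c)
plan((.578,-.277,.066,99.7)); print(px("wrist",(.5773,-.277,.084))*400/560,px("wrist",(.576,-.404,.068))*400/560)
E
```

```text
at [ 0.5839 -0.2834  0.1944] yaw 100.06 w 0.0724 F [-0.1 -0.1  0.4] t 28.6
-> (0.578, -0.277, 0.066, 99.7)
[0.0024, 0.0428, 0.0017, 0.1, 0.1, 0.0]
[0.0024, 0.0428, 0.0017, 0.1, 0.1, 0.0]
[0.0024, 0.0428, 0.0016, 0.1, 0.1, 0.0]
[205.66842074 147.96391843] [ 95.28875378 124.39995822]
```

View pics/m4.png

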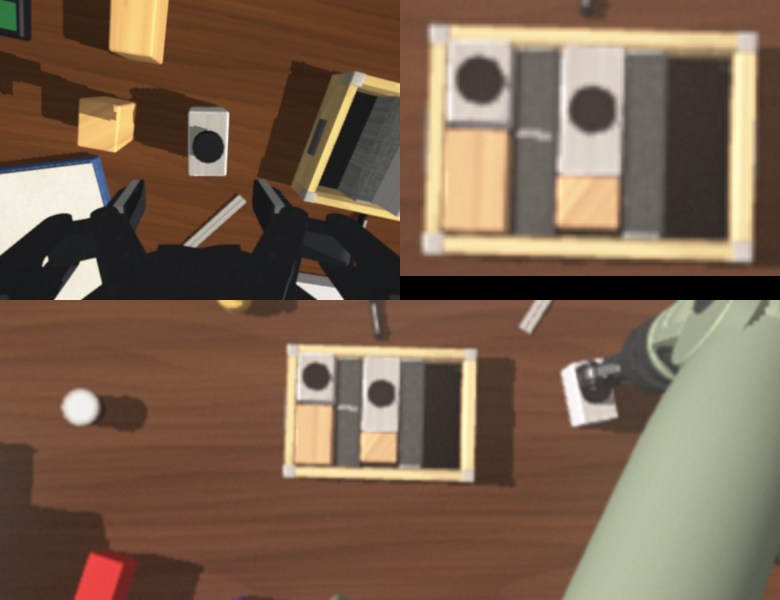

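Emit:
step_arm:
  series:
    - [0.002,0.043,0.002,0,0.1,0]
    - [0.002,0.043,0.002,0,0.1,0]
    - [0.001,0.03,0,0,0.1,0]
    - [0,0,0,0,0,0]

```text
t: 29.1
position: [0.5802, -0.2741, 0.0778]
tool_rot: [[-0.175, 0.005, -0.985], [0.985, 0.0, -0.175], [-0.001, -1.0, -0.005]]
contact_force: [-0.1, -0.3, 0.0]
width: 0.0725
```

Emit:
step_arm:
  series:
    - [-0.0015,0.011,0.003,0.3,0,0]
    - [0,0,0,0,0,0]

```text
t: 29.35
position: [0.5788, -0.2759, 0.0688]
tool_rot: [[-0.177, 0.002, -0.984], [0.984, -0.002, -0.177], [-0.003, -1.0, -0.002]]
contact_force: [-0.4, 0.2, -0.8]
width: 0.0724
```

Emit:
step_arm:
  series:
    - [0,0,0,0,0,0]
    - [0,0,0,0,0,0]
    - [0,0,0,0,0,0]
    - [0,0,0,0,0,0]
  hand: 0

```text
t: 29.85
position: [0.5798, -0.2765, 0.0709]
tool_rot: [[-0.177, 0.005, -0.984], [0.984, -0.004, -0.177], [-0.005, -1.0, -0.004]]
contact_force: [0.5, -0.3, -4.2]
width: 0.0446
```

Emit:
step_arm:
  series:
    - [0,-0.042,0,0,0,0]
    - [0,-0.045,0,0,0,0]
    - [0,0,0,0,0,0]

```text
t: 30.22
position: [0.5781, -0.2757, 0.1577]
tool_rot: [[-0.176, 0.001, -0.984], [0.984, -0.002, -0.176], [-0.002, -1.0, -0.0]]
contact_force: [1.1, -0.7, -3.6]
width: 0.0449
```

```bash
python3 - <<'E'
from h import *
x,y=c2w(.030,-.082)
print(x,y); plan((x+.0015,y,.15,86.8))
E
```

```text
0.5830758595160199 -0.08604678781271737
at [ 0.5781 -0.2757  0.1577] yaw 100.15 w 0.0449 F [ 1.1 -0.7 -3.6] t 30.225
-> (np.float64(0.5845758595160199), np.float64(-0.08604678781271737), 0.15, 86.8)
[0.0464, 0.0019, -0.01, 0.0, 3.3, -0.0]
[0.0469, 0.0019, -0.0072, 0.0, 3.3, -0.0]
[0.0472, 0.0019, -0.0045, 0.0, 3.3, -0.0]
[0.0474, 0.0019, -0.0017, 0.0, 3.3, -0.0]
```

Emit:
step_arm:
  series:
    - [0.0465,0,-0.01,0,3.3,0]
    - [0.047,0.001,-0.007,0,3.3,0]
    - [0.047,0.001,-0.0045,0,3.3,0]
    - [0.0455,0.001,-0.002,0,3.3,0]
    - [0,0,0,0,0,0]

```text
t: 30.85
position: [0.581, -0.0828, 0.146]
tool_rot: [[0.064, -0.009, -0.998], [0.998, 0.002, 0.064], [0.001, -1.0, 0.009]]
contact_force: [-0.6, -1.6, -2.5]
width: 0.0449
```

```bash
python3 - <<'E'
from h import *
x,y=c2w(.030,-.082)
plan((x+.0018,y,.12,86.8)); grab("wrist")
# near top edge of held tin: brightness profile along column through tin
im=cv2.imread("pics/last_wrist.png"); s=env.get_state(); z=s["position"][2]-.0705+.068
for xo in (.03,.039,.048): print(xo,(px("wrist",(s["position"][0]-xo,s["position"][1],z))).round(1))
u=int(px("wrist",(s["position"][0]-.039,s["position"][1],z))[0])
print(u,[(v,int(im[v,u-5:u+6].mean())) for v in range(130,215,2)])
E
```

```text
at [ 0.581  -0.0828  0.146 ] yaw 86.34 w 0.0449 F [-0.6 -1.6 -2.5] t 30.85
-> (np.float64(0.58487585951602), np.float64(-0.08604678781271737), 0.12, 86.8)
[-0.003, 0.026, -0.0043, -0.5, -0.5, 0.1]
0.03 [268.7 216.8]
0.039 [267.1 195.7]
0.048 [265.5 173.9]
267 [(130, 34), (132, 34), (134, 35), (136, 34), (138, 34), (140, 34), (142, 34), (144, 34), (146, 35), (148, 35), (150, 34), (152, 34), (154, 34), (156, 34), (158, 34), (160, 34), (162, 34), (164, 34), (166, 35), (168, 79), (170, 117), (172, 142), (174, 144), (176, 142), (178, 142), (180, 143), (182, 142), (184, 144), (186, 143), (188, 149), (190, 196), (192, 239), (194, 241), (196, 222), (198, 222), (200, 221), (202, 221), (204, 221), (206, 221), (208, 221), (210, 221), (212, 221), (214, 221)]
```

Emit:
step_arm:
  series:
    - [-0.003,0.014,-0.004,-0.5,-0.5,0]
    - [0,0.014,0,0,0,0]
    - [0,0,0,0,0,0]

```text
t: 31.28
position: [0.5836, -0.0901, 0.1145]
tool_rot: [[0.059, -0.003, -0.998], [0.998, -0.001, 0.059], [-0.001, -1.0, 0.003]]
contact_force: [0.4, 0.3, -3.8]
width: 0.0447
```

Emit:
step_arm:
  series:
    - [0.004,0,-0.001,-0.2,-0.2,0]
    - [0,0,0,0,0,0]
    - [0,0,0,0,0,0]

```text
t: 31.65
position: [0.5853, -0.087, 0.1151]
tool_rot: [[0.057, 0.002, -0.998], [0.998, -0.001, 0.057], [-0.001, -1.0, -0.002]]
contact_force: [0.4, -0.3, -2.3]
width: 0.0446
```

Emit:
step_arm:
  series:
    - [0.001,0.012,0,0,0,0]
    - [0,0.012,0,0,0,0]
    - [0,0,0,0,0,0]

```text
t: 32.02
position: [0.5854, -0.0859, 0.0897]
tool_rot: [[0.056, 0.002, -0.998], [0.998, -0.001, 0.056], [-0.001, -1.0, -0.002]]
contact_force: [-0.7, 0.3, -4.1]
width: 0.0449
```

Emit:
step_arm:
  series:
    - [0,0.008,0,0,0,0]
    - [0,0.005,0,0,0,0]
    - [0,0,0,0,0,0]

```text
t: 32.4
position: [0.5857, -0.0857, 0.0792]
tool_rot: [[0.056, 0.003, -0.998], [0.998, -0.002, 0.056], [-0.002, -1.0, -0.003]]
contact_force: [-0.1, 0.1, -3.8]
width: 0.0448
```

Emit:
step_arm:
  series:
    - [0,0.002,-0.0015,0,0,0]
    - [0,0,0,0,0,0]

```text
t: 32.65
position: [0.5864, -0.0857, 0.0789]
tool_rot: [[0.056, 0.002, -0.998], [0.998, -0.002, 0.056], [-0.002, -1.0, -0.002]]
contact_force: [0.6, 0.6, -3.6]
width: 0.0451
```

Emit:
step_arm:
  series:
    - [0,0,0,0,0,0]
    - [0,0,0,0,0,0]
    - [0,0,0,0,0,0]
    - [0,-0.04,0,0,0,0]
    - [0,-0.025,0,0,0,0]
  hand: 0.72

```text
t: 33.28
position: [0.5859, -0.0855, 0.1427]
tool_rot: [[0.056, -0.001, -0.998], [0.998, -0.001, 0.056], [-0.001, -1.0, 0.001]]
contact_force: [0.5, 0.7, -1.1]
width: 0.0615
```

Emit:
step_arm:
  series:
    - [0,0,0,0,0,0]
    - [0,0,0,0,0,0]
    - [0,0,0,0,0,0]
    - [0,0,0,0,0,0]
  hand: 0

```text
t: 33.78
position: [0.5858, -0.0856, 0.1413]
tool_rot: [[0.056, -0.001, -0.998], [0.998, -0.001, 0.056], [-0.001, -1.0, 0.001]]
contact_force: [-0.8, -0.4, 0.3]
width: -0.0
```

Emit:
step_arm:
  series:
    - [0,0.013,0.002,0,0,0]
    - [0,0.008,0,0,0,0]
    - [0,0.006,0,0,0,0]
    - [0,0.006,0,0,0,0]

```text
t: 34.28
position: [0.5834, -0.0854, 0.1058]
tool_rot: [[0.056, -0.001, -0.998], [0.998, -0.001, 0.056], [-0.001, -1.0, 0.001]]
contact_force: [-1.6, 1.1, 5.0]
width: 0.0001
```

Finish the press, rise, then plan to block1.

Emit:
step_arm:
  series:
    - [0,0.004,0,0,0,0]
    - [0,0.004,0,0,0,0]
    - [0,0.004,0,0,0,0]

```text
t: 34.65
position: [0.5835, -0.0854, 0.1047]
tool_rot: [[0.056, 0.003, -0.998], [0.998, -0.003, 0.056], [-0.003, -1.0, -0.003]]
contact_force: [-11.7, 2.2, 32.5]
width: -0.0001
```

Emit:
step_arm:
  series:
    - [0,-0.05,0,0,0,0]
    - [0,-0.04,0,0,0,0]
    - [0,0,0,0,0,0]
  hand: 0.85

```text
t: 35.02
position: [0.583, -0.085, 0.1974]
tool_rot: [[0.056, 0.003, -0.998], [0.998, -0.003, 0.056], [-0.003, -1.0, -0.003]]
contact_force: [0.6, -0.2, -0.5]
width: 0.0543
```

```bash
python3 - <<'E'
from h import *
grab("top"); a=cv2.imread("pics/ref_top.png")[180:210,415:450]; b=cv2.imread("pics/last_top.png")
m=cv2.matchTemplate(b,a,cv2.TM_CCOEFF_NORMED); print(cv2.minMaxLoc(m))  # expect (415,180)
plan((.5765,-.404,.19,88.5))
E
```

```text
(-0.6085969805717468, 0.8457605838775635, (78, 219), (407, 245))
at [ 0.582  -0.0848  0.1956] yaw 86.8 w 0.0618 F [ 0.2 -0.2 -0.7] t 35.075
-> (0.5765, -0.404, 0.19, 88.5)
[-0.0532, 0.0011, -0.0021, 0.0, -0.3, -0.0]
[-0.0532, 0.0011, -0.0018, 0.0, -0.3, -0.0]
[-0.0532, 0.001, -0.0015, 0.0, -0.3, -0.0]
[-0.0532, 0.001, -0.0013, 0.0, -0.3, -0.0]
[-0.0532, 0.001, -0.001, 0.0, -0.3, -0.0]
[-0.0532, 0.001, -0.0007, 0.0, -0.3, -0.0]
```

```bash
python3 - <<'E'
from h import *
a=cv2.imread("pics/ref_top.png"); b=cv2.imread("pics/last_top.png")
for n,i in(("ref",a),("now",b)):
    h=cv2.cvtColor(i,cv2.COLOR_BGR2HSV); m=cv2.inRange(h,(8,60,170),(25,190,255)); m[:, :340]=0
    k,_,s,c=cv2.connectedComponentsWithStats(m); print(n,[(tuple(int(v) for v in s[j]),c[j].round(1)) for j in range(1,k) if s[j][4]>100])
print(b[195,410:455:5].tolist())
E
```

```text
ref [((420, 183, 26, 24, 557), array([432.8, 193.8])), ((411, 226, 28, 45, 1116), array([424.6, 248.1]))]
now [((420, 183, 26, 21, 332), array([431.4, 190. ])), ((411, 226, 28, 45, 1130), array([424.4, 248.3]))]
[[55, 75, 113], [57, 76, 113], [110, 150, 203], [154, 209, 247], [85, 114, 148], [87, 115, 148], [87, 116, 149], [77, 102, 133], [42, 54, 73]]
```

Emit:
step_arm:
  series:
    - [-0.053,0.001,-0.002,0,-0.3,0]
    - [-0.053,0.001,-0.002,0,-0.3,0]
    - [-0.053,0.001,-0.0015,0,-0.3,0]
    - [-0.053,0.001,-0.001,0,-0.3,0]
    - [-0.053,0.001,-0.001,0,-0.3,0]

```text
t: 35.7
position: [0.5754, -0.3506, 0.1807]
tool_rot: [[0.02, -0.01, -1.0], [1.0, 0.005, 0.02], [0.005, -1.0, 0.01]]
contact_force: [0.6, -0.2, -0.2]
width: 0.0729
```

Emit:
step_arm:
  series:
    - [-0.048,0.001,-0.001,0,-0.3,0]
    - [0,0,0,0,0,0]
    - [0,0,0,0,0,0]

```text
t: 36.08
position: [0.5719, -0.4024, 0.1714]
tool_rot: [[0.02, -0.017, -1.0], [1.0, 0.011, 0.02], [0.011, -1.0, 0.017]]
contact_force: [0.5, 0.7, 0.3]
width: 0.0728
```

```bash
python3 - <<'E'
from h import *
grab("wrist"); plan((.5765,-.404,.066,88.5))
i=cv2.imread("pics/last_wrist.png"); h=cv2.cvtColor(i,cv2.COLOR_BGR2HSV); m=cv2.inRange(h,(10,60,150),(28,190,255)); m[300:]=0
k,_,s,c=cv2.connectedComponentsWithStats(m)
for j in range(1,k):
    if s[j][4]>300: print(s[j],c[j].round(1),w("wrist",*c[j],.068).round(4))
print([px("wrist",(.576+a,-.404+b,.068)).round() for a,b in((-.028,-.023),(-.028,.023),(.028,.023),(.028,-.023))])
E
```

```text
at [ 0.5719 -0.4023  0.1714] yaw 88.85 w 0.0724 F [-0.2 -0.3 -1. ] t 36.125
-> (0.5765, -0.404, 0.066, 88.5)
[-0.0014, 0.0527, -0.0033, -0.5, 0.2, 0.3]
[-0.0011, 0.0527, -0.0028, -0.5, 0.2, 0.3]
[ 281    0   71  117 7865] [316.1  56.6] [ 0.459  -0.3731  0.068 ]
[ 248  178   62   82 4310] [278.8 223.4] [ 0.5757 -0.4005  0.068 ]
[array([243., 189.]), array([304., 187.]), array([304., 257.]), array([246., 258.])]
```

Emit:
step_arm:
  series:
    - [0,0.04,-0.003,-0.5,0,0.3]
    - [0,0.04,-0.003,-0.5,0,0.3]
    - [0,0.018,0,0,0,0]
    - [0,0,0,0,0,0]

```text
t: 36.62
position: [0.5785, -0.3964, 0.0717]
tool_rot: [[0.014, 0.0, -1.0], [1.0, 0.0, 0.014], [0.0, -1.0, -0.0]]
contact_force: [0.1, 0.6, 0.7]
width: 0.0723
```

Emit:
step_arm:
  series:
    - [-0.005,0.005,0.002,0,0,0]
    - [0,0,0,0,0,0]

```text
t: 36.88
position: [0.5777, -0.4022, 0.0692]
tool_rot: [[0.013, 0.003, -1.0], [1.0, -0.002, 0.013], [-0.002, -1.0, -0.003]]
contact_force: [0.5, 1.2, -0.7]
width: 0.0727
```

Emit:
step_arm:
  series:
    - [0,0,0,0,0,0]
    - [0,0,0,0,0,0]
    - [0,0,0,0,0,0]
    - [0,0,0,0,0,0]
  hand: 0

```text
t: 37.38
position: [0.5787, -0.4036, 0.0718]
tool_rot: [[0.013, 0.006, -1.0], [1.0, -0.005, 0.013], [-0.005, -1.0, -0.006]]
contact_force: [0.1, -0.3, -0.9]
width: 0.0446
```

Emit:
step_arm:
  series:
    - [0,-0.042,0,0,0,0]
    - [0,-0.045,0,0,0,0]
    - [0,0,0,0,0,0]

```text
t: 37.75
position: [0.5773, -0.4025, 0.1592]
tool_rot: [[0.013, 0.003, -1.0], [1.0, -0.003, 0.013], [-0.002, -1.0, -0.003]]
contact_force: [-1.3, -0.6, -1.3]
width: 0.045
```

```bash
python3 - <<'E'
from h import *
x,y=c2w(-.039,-.082)
print(x,y); plan((x+.0015,y,.155,86.8))
E
```

```text
0.5141834467874632 -0.08219510396818906
at [ 0.5773 -0.4025  0.1592] yaw 89.23 w 0.045 F [-1.3 -0.6 -1.3] t 37.75
-> (np.float64(0.5156834467874631), np.float64(-0.08219510396818906), 0.155, 86.8)
[0.0532, 0.0005, 0.011, 0.0, 0.4, -0.0]
[0.0532, 0.0006, 0.0114, 0.0, 0.4, -0.0]
[0.0531, 0.0006, 0.0117, 0.0, 0.4, -0.0]
[0.053, 0.0006, 0.0121, 0.0, 0.4, -0.0]
[0.0529, 0.0006, 0.0125, 0.0, 0.4, -0.0]
[0.0528, 0.0007, 0.0129, 0.0, 0.4, -0.0]
```

Emit:
step_arm:
  series:
    - [0.053,0,0.011,0,0.4,0]
    - [0.053,0,0.0115,0,0.4,0]
    - [0.053,0,0.0115,0,0.4,0]
    - [0.053,0,0.012,0,0.4,0]
    - [0.053,0,0.0125,0,0.4,0]

```text
t: 38.38
position: [0.5228, -0.1314, 0.1519]
tool_rot: [[0.056, -0.001, -0.998], [0.998, -0.0, 0.056], [-0.0, -1.0, 0.001]]
contact_force: [0.9, -0.0, -0.9]
width: 0.0444
```

Emit:
step_arm:
  series:
    - [0.049,0,0.0125,0,0.4,0]
    - [0,0,0,0,0,0]
    - [0,0,0,0,0,0]

```text
t: 38.75
position: [0.5092, -0.0763, 0.149]
tool_rot: [[0.058, -0.007, -0.998], [0.998, 0.002, 0.058], [0.002, -1.0, 0.007]]
contact_force: [0.5, -0.2, -0.6]
width: 0.0448
```

```bash
python3 - <<'E'
from h import *
x,y=c2w(-.039,-.082)
plan((x+.0015,y,.125,86.8)); grab("wrist")
im=cv2.imread("pics/last_wrist.png"); s=env.get_state(); z=s["position"][2]-.071+.068
for xo in (-.028,.019,.028,.037): print(xo,(px("wrist",(s["position"][0]-xo,s["position"][1],z))).round(1))
u=int(px("wrist",(s["position"][0]-.028,s["position"][1],z))[0])
print(u,[(v,im[v,u-5:u+6].mean(0).astype(int).tolist()) for v in range(180,260,3)])
E
```

```text
at [ 0.5092 -0.0763  0.149 ] yaw 86.66 w 0.0448 F [ 0.5 -0.2 -0.6] t 38.75
-> (np.float64(0.5156834467874631), np.float64(-0.08219510396818906), 0.125, 86.8)
[-0.0056, 0.0239, -0.0069, -0.4, -0.1, 0.1]
-0.028 [280.5 334.6]
0.019 [274.4 240.1]
0.028 [273.1 219.9]
0.037 [271.7 199. ]
273 [(180, [106, 166, 197]), (183, [38, 44, 46]), (186, [38, 43, 46]), (189, [73, 112, 148]), (192, [76, 117, 155]), (195, [76, 116, 154]), (198, [75, 117, 154]), (201, [74, 117, 155]), (204, [75, 117, 155]), (207, [76, 116, 154]), (210, [75, 116, 154]), (213, [74, 116, 154]), (216, [76, 117, 157]), (219, [107, 171, 226]), (222, [134, 217, 251]), (225, [146, 228, 254]), (228, [149, 232, 254]), (231, [151, 233, 254]), (234, [150, 233, 254]), (237, [147, 231, 254]), (240, [144, 227, 253]), (243, [141, 224, 253]), (246, [141, 224, 253]), (249, [122, 197, 245]), (252, [84, 130, 174]), (255, [85, 133, 177]), (258, [86, 135, 181])]
```

Emit:
step_arm:
  series:
    - [-0.005,0.013,-0.006,-0.4,0,0.1]
    - [0,0.013,0,0,0,0]
    - [0,0,0,0,0,0]

```text
t: 39.17
position: [0.5153, -0.0848, 0.1199]
tool_rot: [[0.063, -0.001, -0.998], [0.998, 0.0, 0.063], [0.0, -1.0, 0.001]]
contact_force: [0.2, 0.3, -0.8]
width: 0.0448
```

Emit:
step_arm:
  series:
    - [0.0035,0,0,0,-0.4,0]
    - [0,0,0,0,0,0]
    - [0,0,0,0,0,0]

```text
t: 39.55
position: [0.5157, -0.0816, 0.1199]
tool_rot: [[0.056, -0.001, -0.998], [0.998, 0.0, 0.056], [0.0, -1.0, 0.001]]
contact_force: [0.3, -0.6, -1.1]
width: 0.0448
```

Bottom at about 49 mm, aligned; descend.

Emit:
step_arm:
  series:
    - [0,0.012,0,0,0,0]
    - [0,0.01,0,0,0,0]
    - [0,0,0,0,0,0]

```text
t: 39.92
position: [0.5156, -0.0814, 0.0965]
tool_rot: [[0.056, -0.0, -0.998], [0.998, -0.0, 0.056], [-0.0, -1.0, 0.0]]
contact_force: [-0.9, -0.1, -1.4]
width: 0.0448
```

Emit:
step_arm:
  series:
    - [0,0.01,0,0,0,0]
    - [0,0.009,0,0,0,0]
    - [0,0,0,0,0,0]

```text
t: 40.3
position: [0.5161, -0.0809, 0.0787]
tool_rot: [[0.055, 0.001, -0.998], [0.998, 0.001, 0.055], [0.001, -1.0, -0.001]]
contact_force: [0.2, 0.0, 0.7]
width: 0.0446
```

Seated (0.0718 + 0.008 ≈ 0.079). Release, rise, move off for a last look.

Emit:
step_arm:
  series:
    - [0,0,0,0,0,0]
    - [0,0,0,0,0,0]
    - [0,0,0,0,0,0]
    - [0,-0.05,0,0,0,0]
    - [0,-0.06,0,0,0,0]
  hand: 0.72

```text
t: 40.92
position: [0.5127, -0.0802, 0.1854]
tool_rot: [[0.056, -0.009, -0.998], [0.998, 0.004, 0.056], [0.004, -1.0, 0.009]]
contact_force: [1.3, -0.3, 0.1]
width: 0.0614
```

Emit:
step_arm:
  series:
    - [-0.01,-0.03,0.05,0,0,0]
    - [-0.02,-0.01,0.05,0,0,0]
    - [-0.03,0,0.03,0,0,0]
    - [-0.04,0,0,0,0,0]
    - [0,0,0,0,0,0]

```text
t: 41.55
position: [0.3781, -0.1764, 0.2325]
tool_rot: [[0.054, 0.003, -0.999], [0.999, -0.002, 0.054], [-0.002, -1.0, -0.004]]
contact_force: [-0.1, 0.8, -0.6]
width: 0.0616
```

```bash
python3 - <<'E'
from h import *
grab("top"); grab("scene"); t=cv2.imread("pics/last_top.png"); s=cv2.imread("pics/last_scene.png")
c=np.zeros((600,800,3),np.uint8); c[:300,:412]=cv2.resize(t[165:245,225:335],(412,300)); c[:300,412:]=cv2.resize(t,(388,300))
c[300:,:]=cv2.resize(s[140:290,180:580],(800,300)); cv2.imwrite("pics/fin.png",c); print(env.get_state()["position"],env.get_state()["width"])
E
```

```text
[ 0.37771367 -0.17417403  0.23200501] 0.06132424213761563
```

View pics/fin.png

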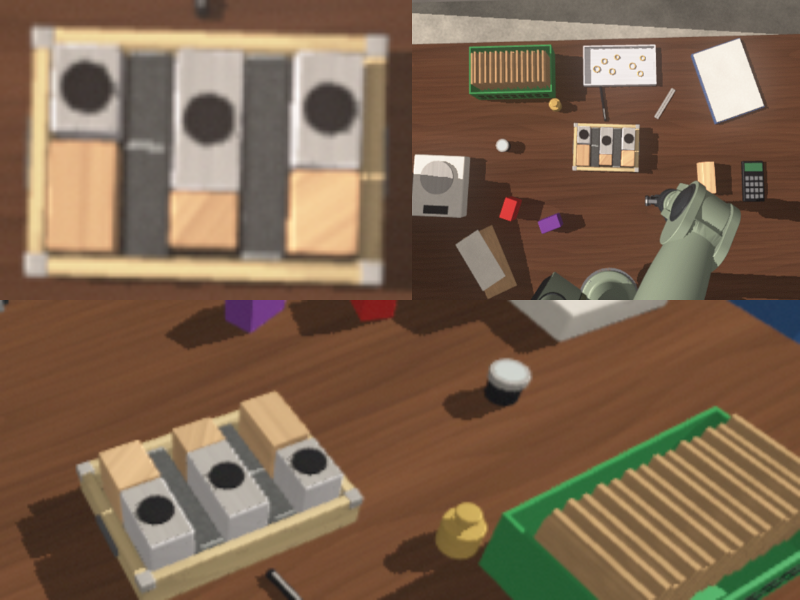

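All three tins and their blocks sit level in their pockets, the caps look flush, and the bystanders haven't moved. Handing in.

```bash
python3 -c "
from rig import env; print(env.hand_in())"
```

```text
the job is handed in; nothing more can be done
None
```

The job is handed in after about 42 s of robot time. All three tins stand in pockets of their own, each with its matching block beside it:

| Case pocket (y) | Tin | Block |
|---|---|---|
| +82 mm | tin0 | block0 |
| 0 mm | tin2 | block2 |
| −82 mm | tin1 | block1 |

- **Caps:** I pressed each cap after its tin was in the case. Each stopped firmly at 30–33 N with the fingertips about 80 mm above the bench, which is where a fully home cap should be.
- **Seating:** At release, tool heights put every tin and block on its pocket floor to within about 1–2 mm. The last top and scene pictures show all six upright and level.
- **Left alone:** The spare block3, the look-alikes and the bystanders were not touched. The last pictures show the loupe, pen, weight and tweezers where they started.
- **Disagreements:** The wrist and top cameras differed by about 2 mm, which I allowed for. One automatic check reported block1 as moved, but a colour check showed it was only in the arm's shadow.
- **Disturbances:** I saw no knock to any piece and no loss of grip.

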